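# Unlock the sloping-front tooling safe

### The job

Unlock the grey tooling safe: turn its round dial right (clockwise, seen facing the dial) until the white line stands at the 2 o'clock mark and stop there for a second, then turn it left to the 10 o'clock mark and leave it there, at neither turn running past the mark by as much as half a division. Only then slide the steel catch beside the lever uphill to its stop, and after that swing the lever handle clockwise all the way to its stop. Leave the tape roll, bottle and hammer where they are.

Things in the scene. Friction and masses are not known exactly. Their poses are not given: they have to be found in the camera images.
- safe: Grey steel bench-top safe, fixed, 340 mm deep (x), 420 wide (y). Origin: centre of its underside; x away from the robot at yaw 0, y left, z up. From x = -170 to +84 mm its top is a flat face sloping 25 degrees from level, 110 mm high at the front edge, 228 mm high at the back; behind it a flat deck 228 mm high. Place and yaw (up to 0.25 rad) vary.
- face: The sloping face, 280 mm (x) by 420 (y). Origin: centre of its surface, at (-43, 0, 169) mm in the safe's frame. Axes: x straight uphill, y left along the face, z out of the face (leaning 25 degrees from vertical towards the robot). Offsets called 'on the face' are in this frame.
- dial_grip (a point): On the dial's axis, 32 mm out from the face; on the face at x = 0, y = 105 mm. Black flange (100 mm across, top 10 mm out) with a round fluted hub (51 mm across, 8 to 52 mm out), gripped at any angle. White line from the hub's centre across the flange. Turns with the dial: x axis = white line, z = dial axis, out of the face.
- dial (a joint): Dial angle in rad: 0 with the white line at 12 o'clock, growing clockwise seen facing the face; 2 o'clock = 1.047, 10 o'clock = -1.047. Twelve fixed black marks 56 to 72 mm from the axis, one division = 30 degrees; the longest, straight uphill, is 12 o'clock. Starts between -0.85 and 0.7. Friction about 0.1 N m; stays where it is left.
- catch_lug (a point): Centre of the catch's upright steel lug, 29 mm out from the face; at joint 0 on the face at x = 45, y = -108 mm. Lug 16 mm along the slope, 26 across, 10 to 48 mm out, on a foot 30 by 33 mm, 10 mm high, between two 8 mm high rails. A tongue, 22 to 32 mm out, reaches 27 mm left of the lug's centre and blocks the lever. Axes as the face.
- catch (a joint): Travel of the catch uphill in m: 0 (start, locking the lever) to 0.045 (its stop, free). About 2 N of friction; it stays where it is left.
- lever_pivot (a point): On the lever's pivot axis (square to the face), 33 mm out from the face; on the face at x = -55, y = -70 mm. Axes as the face.
- lever_end (a point): Middle of the lever bar, 95 mm from the pivot axis, 33 mm out from the face. Dark steel bar 18 mm wide, from the pivot to 114 mm from it, 22 to 44 mm out from the face (free space under it), on a round hub of 22 mm radius. Turns with the lever: x axis along the bar towards its free end.
- lever (a joint): Lever angle in rad: 0 (start) pointing straight uphill, growing clockwise seen from outside the face, towards the right (-y of the face), to its stop at 1.2. About 0.25 N m of friction; it stays where it is left.
- tape_mid (a point): Centre of a cardboard tape roll (76 mm across, 25 mm high, lying flat on the safe's deck). A bystander.
- spray_mid (a point): Centre of a white bottle (60 mm across, 180 mm tall) standing on the bench to the left of the safe. A bystander.
- mallet: A hammer lying on the bench to the right of the safe. A bystander.

How it is judged:
By the outcome, as a careful person would: the job done as asked, in the order asked, and still so for the second after the job is handed in, with the robot touching nothing.
It also fails if it takes over 70 s, if anything falls off the work surface, if the arm or the gripper's body presses on something with over 40 N, if the wrist force passes 120 N, or if a joint passes its speed limit or range.

### The arm

A 6-joint arm with a two-finger parallel gripper is mounted at the origin on the work surface. World frame = base frame: x ahead of the robot, y to its left, z up, the work surface at z = 0. Lengths are in m, angles in rad, forces in N, time in s.
With the tool pointing down it reaches from about 0.3 to 0.775 m from the base axis. Payload 14.6 kg.
Tool frame: the origin (TCP) lies on the centre line of the jaws, within the pads' length; the fingertips stand ctrl.tcp_to_tips ahead of it and the grasp point (between the pads) lies 2 mm behind it (ctrl.tcp_to_tips is the distance from the TCP to the fingertips, in m); z points along the fingers, y is the line along which they close (so a half turn about z gives the same grasp; the last joint's range is limited). The gripper opens to 94 mm and grips with 3 to 60 N. Pads are 16 mm wide; open, the fingers measure 119 mm over their backs; the gripper's body (75 mm by 177 mm) begins 78 mm behind the grasp point.
Start: joints at [-1.205, 0.3, 1.521, -0, 1.321, -0.067], TCP at [0.231, -0.499, 0.19] pointing down, gripper open.
Joint ranges: [-3.03, 3.03], [-0.79, 2.21], [0.23, 2.52], [-1.04, 4.18], [0, 3.07], [-2.55, 2.55]. Speed limits (rad/s): [2.22, 2.22, 2.57, 3.14, 3.14, 3.14].

### API

Orientations are given as [roll, pitch, yaw] about the fixed x, y, z axes, in that order (R = Rz(yaw) Ry(pitch) Rx(roll)).
In Python, from station import telemetry, viewer, hand_in, ctrl gives the robot as it stands.
- The arm moves only by the tool step_arm, never from a script. Its argument "plan" is a list of rows, each an object of numbers: "dx", "dy", "dz": the shift along the tool's x, y, z scaled (see below); "rx", "ry", "rz": the turn, a rotation vector about the tool's x, y, z scaled (see below); "claw": the closure, from 0 (fully open) to 1 (shut). In form: [{"dx": .., "dy": .., "dz": .., "rx": .., "ry": .., "rz": .., "claw": ..}, ...]. A call has 1 to 10 rows; each row shifts and turns the commanded pose from where the row before left it, along the tool's axes as they then stand; what a row does not reach is not made up. The controller multiplies each number of a shift by 0.1 m and each number of a turn by 90 degrees. A row lasts 1/10 s, in which the tool goes at most 50 mm and 8.59 degrees, less where a joint would pass 70% of its speed; a pose out of reach is approached as far as the arm can. A call with a number of a shift or a turn outside -1 to 1 is refused whole. A call with a gripper value outside its range is refused whole. The fingers move at their own pace and stop on an object; "grip_force" is the grip in N (left out, the last holds). Time passes only in rows, so rows that do not move let the fingers close. It gives the time, the measured TCP pose, the force, the opening and the grip force at its end, in the units of the state.
- telemetry.get_obs(): the state, without advancing time (a new reading comes with each control period).
- viewer.camera(name): name is "side" or "top"; returns a dict with "img" (480x640x3 uint8, red, green, blue), "z_map" (480x640 float32, m along the optical axis (not along the pixel's ray), 0 where there is no reading), "fx", "fy", "cx", "cy" (pixels), "dist" ([k1, k2, p1, p2, k3] as OpenCV has them; the pictures are not rectified), "R" (3x3) and "t" (3): a world point X has camera coordinates R X + t. Camera axes: x right, y down, z forward; pixel columns grow to the right and rows downward; lengths in m; the calibration is good to about 2 mm. A picture is of the moment at which its call begins.
- hand_in(): hands the job in; it is judged then, once.
Trained networks look in a picture, given as the dict that the camera call returned (one of the last four; its "shot" number tells which), for a name from the list of things; names that differ only in an ending like _2 or _b are one class to them, and where a whole thing is asked for, a point or a joint stands for the part that bears it (a point fixed in the world has none). Each returns a list of dicts, best first, with "score" (0 to 1); they miss things now and then, are a little off and sometimes report something else, mostly with a low value. They report only what shows in the picture. A call takes as long as a camera call.
- viewer.recognise(target, picture): "rect" ([left, top, right, bottom] in pixels, round what is visible of it).
The state is a dict: "time_s": time; "qpos": joint angles; "joint_vel": joint speeds; "tau": joint torques, N m; "ee_pos": TCP position; "eef_rot": TCP orientation; "force": force on the tool from outside, world axes, zero at the start; "moment": the same for the moment, N m; "grip_width": finger opening in m; "grip_force": force on a finger pad.
Only numpy, scipy, OpenCV 4.12 (cv2) and the standard library are available. Lean on these libraries where they do the work, as an engineer would, in place of code of your own. Each camera call takes 0.05 s, during which the arm holds its last target. There are 200 camera calls.

## Working session

There is one attempt and no reset: what is moved stays moved. The work goes in short steps, Python scripts to look and compute and a tool call to move; the robot and the scene stay as the last step left them, time stands still between calls to the robot, and variables do not carry over. Pictures are saved under pics/ and viewed, at most 10 in all, crops included, and the job is handed in when it is done.

Besides the shell and the picture viewer there is one more tool, called as a command line: name --argument value ..., lists and objects as JSON in quotes. step_arm: Moves the arm, as the interface text tells. Shifts and turns lie within -1 to 1; 1 stands for 0.1 m of shift or 90 degrees of turn. Its arguments: {"type":"object","properties":{"plan":{"type":"array"},"grip_force":{"type":"number"}},"required":["plan"]}

```bash
ls; mkdir -p pics
python3 - <<'E'
from station import telemetry, viewer, ctrl
import cv2, pickle
o=telemetry.get_obs(); print(o); print(ctrl.tcp_to_tips)
for n in ("side","top"):
    c=viewer.camera(n); pickle.dump(c,open(f"{n}0.pkl","wb"))
    cv2.imwrite(f"pics/{n}0.png",c["img"][:,:,::-1])
    print(n,{k:c[k] for k in c if k not in("img","z_map")})
    for t in ("safe","dial_grip","catch_lug","lever_end","tape_mid","spray_mid","mallet"):
        print(t,[(d["rect"],round(d["score"],2)) for d in viewer.recognise(t,c)[:2]])
E
```

```text
pics
{'time_s': 0.0, 'qpos': array([-1.20462050e+00,  3.00455997e-01,  1.52161450e+00,  2.04547993e-05,
        1.32067647e+00, -6.66208296e-02]), 'joint_vel': array([ 0.00035871, -0.00093634,  0.00107479, -0.00011406,  0.00116622,
       -0.0011431 ]), 'tau': array([ 1.00598871e-03, -5.31800330e+01, -3.52738130e+01,  7.08859228e-02,
        2.43563071e-02, -1.23490154e-04]), 'ee_pos': array([ 0.23056473, -0.49902161,  0.18898048]), 'eef_rot': array([-3.14044222e+00, -9.66131403e-05,  4.32791525e-01]), 'force': array([-0.91984709, -0.56606848, -0.26200933]), 'moment': array([-0.03827049,  0.00648392,  0.01642842]), 'grip_force': 0.0, 'grip_width': 0.09381596868476486}
0.017
side {'fx': 601.1524054024313, 'fy': 601.1524054024313, 'cx': 322.8044402300461, 'cy': 240.50604040679397, 'dist': array([-0.17864954,  0.        ,  0.        ,  0.        ,  0.        ]), 'R': array([[-0.84833835, -0.52945055, -0.00204057],
       [-0.39026364,  0.62791446, -0.673363  ],
       [ 0.35779371, -0.57044329, -0.73930921]]), 't': array([0.54040228, 0.36895903, 1.57853238]), 'shot': 1}
safe [([235.4, 1
[... 543 characters left out ...]
st': array([-0.07819622,  0.        ,  0.        ,  0.        ,  0.        ]), 'R': array([[-0.02360183, -0.99971849,  0.00242947],
       [-0.99363209,  0.02319019, -0.11026097],
       [ 0.11017359, -0.00501636, -0.9938997 ]]), 't': array([0.00610363, 0.64185752, 1.4571813 ]), 'shot': 2}
safe [([223.5, 192.0, 384.0, 325.3], 0.84)]
dial_grip [([245.8, 261.8, 282.9, 291.5], 0.73)]
catch_lug [([335.7, 256.6, 348.1, 272.0], 0.64), ([244.7, 193.5, 272.6, 224.1], 0.43)]
lever_end [([319.3, 258.0, 338.9, 306.9], 0.76)]
tape_mid [([243.3, 191.1, 274.8, 225.7], 0.56), ([317.1, 261.4, 334.7, 307.1], 0.45)]
spray_mid [([159.4, 287.2, 193.5, 310.9], 0.87)]
mallet [([443.1, 247.5, 475.6, 334.9], 0.86)]
```

```bash
cat > h.py <<'E'
import numpy as np, cv2, pickle
from scipy.spatial.transform import Rotation as Rot
def proj(c,P):
    P=np.atleast_2d(P).astype(float); K=np.array([[c["fx"],0,c["cx"]],[0,c["fy"],c["cy"]],[0,0,1]])
    return cv2.projectPoints(P,cv2.Rodrigues(c["R"])[0],c["t"],K,c["dist"])[0][:,0]
def cloud(c):
    K=np.array([[c["fx"],0,c["cx"]],[0,c["fy"],c["cy"]],[0,0,1]])
    v,u=np.mgrid[0:480,0:640]; uv=np.stack([u,v],-1).reshape(-1,1,2).astype(np.float64)
    n=cv2.undistortPoints(uv,K,c["dist"])[:,0]; z=c["z_map"].reshape(-1).astype(float)
    X=np.c_[n*z[:,None],z]; return ((X-c["t"])@c["R"]).reshape(480,640,3), c["z_map"]>0
def crop(c,r,s,name):
    l,t,a,b=r; im=cv2.resize(c["img"][t:b,l:a,::-1],None,fx=s,fy=s,interpolation=cv2.INTER_CUBIC); cv2.imwrite(name,im)
S=np.sin(np.radians(25)); C=np.cos(np.radians(25))
RF=np.array([[C,0,-S],[0,1,0],[S,0,C]])  # face axes in safe frame
def face(p): # p=(x,y,yaw) -> R,t of the face in the world
    Rz=Rot.from_euler('z',p[2]).as_matrix()
    return Rz@RF, Rz@np.array([-.043,0,.169])+[p[0],p[1],0]
E
python3 - <<'E'
from h import *
from scipy.optimize import least_squares
cs={n:pickle.load(open(n+"0.pkl","rb")) for n in("side","top")}
def hgt(q):
    x,y=q[:,0],q[:,1]
    return np.where(x<.084,.110+(x+.17)*np.tan(np.radians(25)),.228)
for n,c in cs.items():
    X,ok=cloud(c); m=ok&(X[...,0]>.25)&(X[...,2]>.09)&(X[...,2]<.235)&(abs(X[...,1])<.5)
    P=X[m]; print(n,len(P),P.min(0),P.max(0))
    def score(p):
        q=P-[p[0],p[1],0]; a=p[2]; q=np.c_[q[:,0]*np.cos(a)+q[:,1]*np.sin(a),-q[:,0]*np.sin(a)+q[:,1]*np.cos(a),q[:,2]]
        d=q[:,2]-hgt(q); ins=(abs(q[:,0])<.17)&(abs(q[:,1])<.21)
        return -np.sum(ins&(abs(d)<.006))+0*d.sum() , d[ins]
    # minAreaRect of top points for start, then grid
    from scipy.optimize import differential_evolution
    f=lambda p: np.sum(np.minimum(abs(score(p)[1]),.01))-.01*len(score(p)[1])
    r=differential_evolution(f,[(.35,.75),(-.2,.3),(-.26,.26)],seed=1,tol=1e-6,maxiter=60)
    print(n,r.x,r.fun/len(P))
crop(cs["top"],(150,170,400,340),3.2,"pics/a.png")
crop(cs["side"],(220,170,440,390),2.7,"pics/b.png")
E
```

```text
side 24892 [ 0.38667543 -0.49974407  0.09000593] [1.89334451 0.45868684 0.23499768]
side [ 0.57009056  0.05124773 -0.07490145] -0.0045062219457162175
top 19319 [ 0.38959449 -0.17349849  0.09073194] [0.75681737 0.44943953 0.23496689]
top [ 0.56953815  0.04750973 -0.07120777] -0.006855388202707656
```

View pics/a.png

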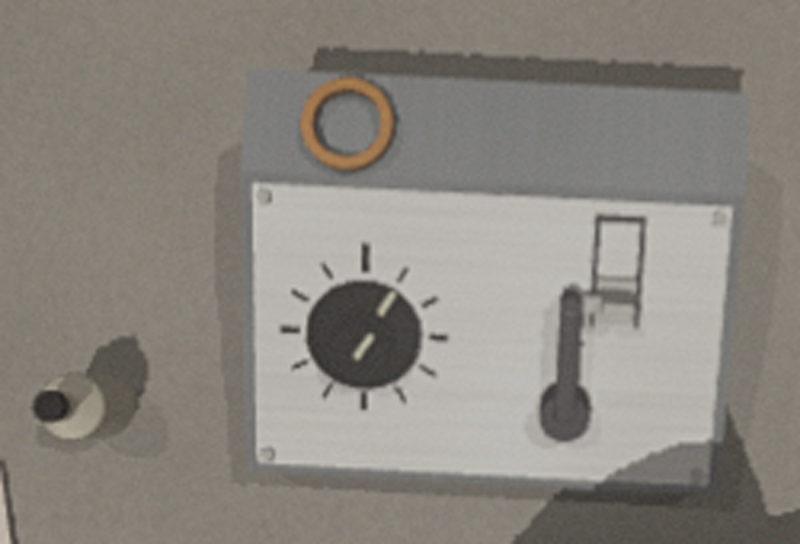

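View pics/b.png

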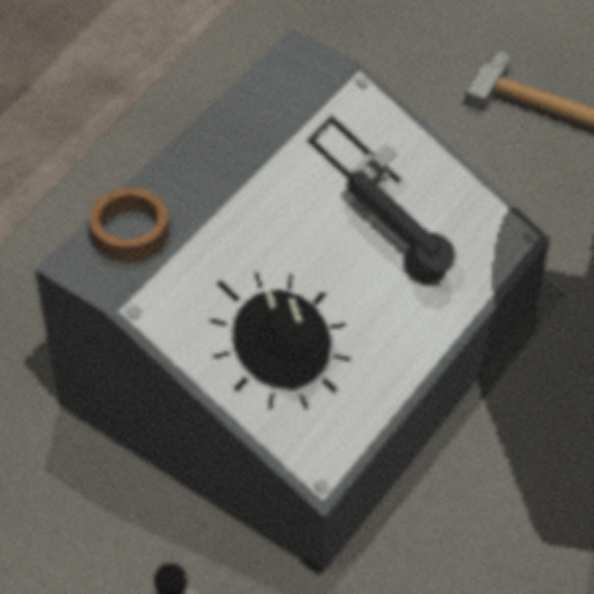

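```bash
cat >> h.py <<'E'
def gray(c): return cv2.GaussianBlur(c["img"].astype(np.float32).mean(2),(0,0),.6)
def samp(g,uv):
    uv=uv.astype(np.float32); return cv2.remap(g,uv[:,0][None],uv[:,1][None],cv2.INTER_LINEAR)[0]
def fpts(p,F): R,t=face(p); return np.atleast_2d(F)@R.T+t
def marks(off):
    F=[]
    for k in range(12):
        a=k*np.pi/6+off
        for r in np.linspace(.057,.071,6): F.append([r*np.cos(a),.105-r*np.sin(a),0])
    return np.array(F)
M0=marks(0); M1=np.r_[marks(np.radians(9)),marks(-np.radians(9))]
def fitpose(c,p0):
    from scipy.optimize import minimize
    g=gray(c)
    f=lambda p: samp(g,proj(c,fpts(p,M0))).mean()-samp(g,proj(c,fpts(p,M1))).mean()
    r=min((minimize(f,np.array(p0)+d,method="Nelder-Mead",options=dict(initial_simplex=np.array(p0)+d+np.array([[0,0,0],[.004,0,0],[0,.004,0],[0,0,.03]]),xatol=1e-5)) for d in np.random.default_rng(0).normal(0,1,(12,3))*[.004,.004,.02]),key=lambda r:r.fun)
    return r.x,r.fun
def dial(c,p,r0=.031,r1=.047,h=.010):
    g=gray(c); A=np.radians(np.arange(-180,180,.5)); v=[]
    for r in np.linspace(r0,r1,8):
        v.append(samp(g,proj(c,fpts(p,np.c_[r*np.cos(A),.105-r*np.sin(A),0*A+h]))))
    v=np.mean(v,0); b=np.median(v); k=np.argmax(v); m=abs((A-A[k]+np.pi)%(2*np.pi)-np.pi)<np.radians(12)
    w=np.clip(v-b-.3*(v[k]-b),0,None)*m
    d=(A-A[k]+np.pi)%(2*np.pi)-np.pi
    return A[k]+(w*d).sum()/w.sum(), v[k]-b
E
python3 - <<'E'
from h import *
for n in("side","top"):
    c=pickle.load(open(n+"0.pkl","rb")); p,f=fitpose(c,(.5697,.049,-.073)); print(n,p,f,dial(c,p), dial(c,(.5697,.049,-.073)))
    R,t=face(p); print("dial axis", fpts(p,[0,.105,.032]), "lever", fpts(p,[-.055,-.07,.033]))
    # rectified
    s=1.5; u,v=np.meshgrid(np.arange(0,420*s)/s,np.arange(0,280*s)/s)
    F=np.c_[.14-v.ravel()/1e3,.21-u.ravel()/1e3,0*u.ravel()]
    uv=proj(c,fpts(p,F)).astype(np.float32).reshape(*u.shape,2)
    cv2.imwrite(f"pics/r_{n}.png",cv2.remap(c["img"][:,:,::-1],uv,None,cv2.INTER_LINEAR))
a=cv2.imread("pics/r_side.png");b=cv2.imread("pics/r_top.png")
im=np.vstack([a,b]); 
im=cv2.resize(im,None,fx=.7,fy=.7,interpolation=cv2.INTER_AREA)
for k in range(1,2*280//20): cv2.putText(im,"",(0,0),0,1,(0,0,0))
cv2.imwrite("pics/r.png",im); print(im.shape)
E
```

```text
side [ 0.57290072  0.04748443 -0.0716963 ] -64.73877716064453 (np.float64(0.5360884249807241), np.float32(81.566505)) (np.float64(1.1190041496429002), np.float32(67.26001))
dial axis [[0.52404381 0.15626375 0.19800185]] lever [[ 0.46136731 -0.0146856   0.17566415]]
top [ 0.57231378  0.04793338 -0.07460712] -62.825416564941406 (np.float64(0.5491438433879008), np.float32(86.17604)) (np.float64(0.5324330567764936), np.float32(80.19264))
dial axis [[0.52377372 0.15685446 0.19800185]] lever [[ 0.46059988 -0.01391174  0.17566415]]
(588, 441, 3)
```

View pics/r.png

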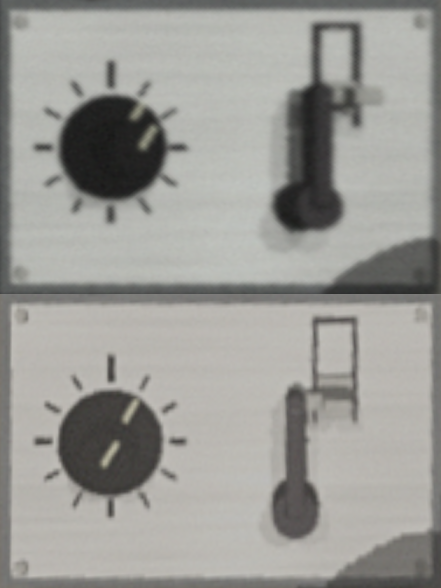

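The rectified views show the marks aligned with the fitted pose. In image a the dial is at (364,334) and its line points to about 1 o'clock (0.54 rad). The lever points uphill and the catch lug is beside its end. Pose is (0.5726, 0.0477, -0.073), so I'll work out the first moves now.

```bash
cat >> h.py <<'E'
P=(.5726,.0477,-.0731)
def target(x,y,out,ang=0): # face coords of TCP in mm; ang deg clockwise from (tool x=left, y=uphill, z=in)
    R,t=face(P); T=np.array([[0,1,0],[1,0,0],[0,0,-1]]).T  # columns: tool axes in the face frame
    return R@T@Rot.from_euler('z',ang,degrees=True).as_matrix(), R@(np.array([x,y,out])/1e3)+t
def delta(tg):
    from station import telemetry
    o=telemetry.get_obs(); Rc=Rot.from_euler('xyz',o["eef_rot"]).as_matrix()
    d=Rc.T@(tg[1]-o["ee_pos"]); rv=Rot.from_matrix(Rc.T@tg[0]).as_rotvec()
    print("t",round(o["time_s"],2),"shift units",np.round(d/.1,3),"rot units",np.round(rv/(np.pi/2),3),"q",np.round(o["qpos"],2),"F",np.round(o["force"],1),"M",np.round(o["moment"],2),"w",round(o["grip_width"],4),"gf",round(o["grip_force"],1))
    R,t=face(P); print("now on face mm",np.round((o["ee_pos"]-t)@R*1e3,1), "shift after rot units",np.round(tg[0].T@(tg[1]-o["ee_pos"])/.1,3))
E
python3 -c "
from h import *
print(target(0,105,150)); delta(target(0,105,150))
R,t=face(P); print(R)"
```

```text
(array([[ 0.07303491,  0.90388739,  0.42148961],
       [ 0.99732938, -0.06619211, -0.03086589],
       [ 0.        ,  0.42261826, -0.90630779]]), array([0.47416006, 0.16018997, 0.30494617]))
t 0.8 shift units [ 4.976 -4.965 -1.154] rot units [-0.251  0.148 -0.667] q [-1.2   0.3   1.52 -0.    1.32 -0.07] F [-0.3 -0.4 -0.1] M [0.02 0.08 0.03] w 0.0941 gf 0.0
now on face mm [-225.2 -570.5  127.7] shift after rot units [ 6.755  2.252 -0.223]
[[ 0.90388739  0.07303491 -0.42148961]
 [-0.06619211  0.99732938  0.03086589]
 [ 0.42261826  0.          0.90630779]]
```

step_arm --plan '[{"dx": 0.15, "dy": -0.15, "dz": -0.2, "claw": 0}, {"dx": 0.25, "dy": -0.25, "dz": -0.2}, {"dx": 0.25, "dy": -0.25, "dz": -0.2}, {"dx": 0.25, "dy": -0.25, "dz": -0.2}, {"dx": 0.25, "dy": -0.25, "dz": -0.1}, {"dx": 0.25, "dy": -0.25, "dz": -0.1}, {"dx": 0.25, "dy": -0.25, "dz": -0.1}, {"dx": 0.25, "dy": -0.25, "dz": -0.05}, {"dx": 0.25, "dy": -0.25}, {"dx": 0.25, "dy": -0.25}]' --grip_force 30

```text
$.plan[0]: bad value
```

step_arm --plan '[{"dx": 0.25, "dy": -0.25}, {"dx": 0.25, "dy": -0.25}, {"dx": 0.25, "dy": -0.25}, {"dx": 0.25, "dy": -0.25}, {"dx": 0.25, "dy": -0.25}, {"dx": 0.25, "dy": -0.25}, {"dx": 0.25, "dy": -0.25}, {"dx": 0.25, "dy": -0.25}, {"dx": 0.25, "dy": -0.25}, {"dx": 0.1, "dy": -0.1}]'

```text
$.plan[0]: bad value
```

step_arm --plan '[{"rx": -0.028, "ry": 0.016, "rz": -0.074}, {"rx": -0.028, "ry": 0.016, "rz": -0.074}, {"rx": -0.028, "ry": 0.016, "rz": -0.074}, {"rx": -0.028, "ry": 0.016, "rz": -0.074}, {"rx": -0.028, "ry": 0.016, "rz": -0.074}, {"rx": -0.028, "ry": 0.016, "rz": -0.074}, {"rx": -0.028, "ry": 0.016, "rz": -0.074}, {"rx": -0.028, "ry": 0.016, "rz": -0.074}, {"rx": -0.028, "ry": 0.016, "rz": -0.074}, {}]'

```text
$.plan[0]: bad value
```

```bash
python3 -c "
from h import *
delta(target(0,105,120)); delta(target(0,105,34))"
```

```text
t 0.8 shift units [ 5.087 -4.904 -0.882] rot units [-0.251  0.148 -0.667] q [-1.2   0.3   1.52 -0.    1.32 -0.07] F [-0.3 -0.4 -0.1] M [0.02 0.08 0.03] w 0.0941 gf 0.0
now on face mm [-225.2 -570.5  127.7] shift after rot units [6.755 2.252 0.077]
t 0.8 shift units [ 5.405 -4.728 -0.103] rot units [-0.251  0.148 -0.667] q [-1.2   0.3   1.52 -0.    1.32 -0.07] F [-0.3 -0.4 -0.1] M [0.02 0.08 0.03] w 0.0941 gf 0.0
now on face mm [-225.2 -570.5  127.7] shift after rot units [6.755 2.252 0.937]
```

step_arm --plan '[{"dx": 0.15, "dy": -0.15, "dz": -0.2, "rx": 0, "ry": 0, "rz": 0, "claw": 0}, {"dx": 0.25, "dy": -0.25, "dz": -0.2, "rx": 0, "ry": 0, "rz": 0, "claw": 0}, {"dx": 0.25, "dy": -0.25, "dz": -0.2, "rx": 0, "ry": 0, "rz": 0, "claw": 0}, {"dx": 0.25, "dy": -0.25, "dz": -0.2, "rx": 0, "ry": 0, "rz": 0, "claw": 0}, {"dx": 0.25, "dy": -0.25, "dz": -0.1, "rx": 0, "ry": 0, "rz": 0, "claw": 0}, {"dx": 0.25, "dy": -0.25, "dz": -0.1, "rx": 0, "ry": 0, "rz": 0, "claw": 0}, {"dx": 0.25, "dy": -0.25, "dz": -0.1, "rx": 0, "ry": 0, "rz": 0, "claw": 0}, {"dx": 0.25, "dy": -0.25, "dz": -0.05, "rx": 0, "ry": 0, "rz": 0, "claw": 0}, {"dx": 0.25, "dy": -0.25, "dz": 0, "rx": 0, "ry": 0, "rz": 0, "claw": 0}, {"dx": 0.25, "dy": -0.25, "dz": 0, "rx": 0, "ry": 0, "rz": 0, "claw": 0}]' --grip_force 30

```text
time_s: 1.8
ee_pos: [0.3481, -0.1794, 0.3049]
eef_rot: [3.141, -0.0, 0.433]
force: [1.0, -1.4, 0.0]
grip_width: 0.0941
grip_force: 0.0
```

step_arm --plan '[{"dx": 0.27, "dy": -0.27, "dz": 0, "rx": 0, "ry": 0, "rz": -0.07, "claw": 0}, {"dx": 0.25, "dy": -0.25, "dz": 0, "rx": 0, "ry": 0, "rz": 0, "claw": 0}, {"dx": 0.25, "dy": -0.25, "dz": 0, "rx": 0, "ry": 0, "rz": 0, "claw": 0}, {"dx": 0.25, "dy": -0.25, "dz": 0, "rx": 0, "ry": 0, "rz": 0, "claw": 0}, {"dx": 0.25, "dy": -0.25, "dz": 0, "rx": 0, "ry": 0, "rz": 0, "claw": 0}, {"dx": 0.25, "dy": -0.25, "dz": 0, "rx": 0, "ry": 0, "rz": 0, "claw": 0}, {"dx": 0.25, "dy": -0.25, "dz": 0, "rx": 0, "ry": 0, "rz": 0, "claw": 0}, {"dx": 0.25, "dy": -0.25, "dz": 0, "rx": 0, "ry": 0, "rz": 0, "claw": 0}, {"dx": 0.25, "dy": -0.25, "dz": 0, "rx": 0, "ry": 0, "rz": 0, "claw": 0}, {"dx": 0, "dy": 0, "dz": 0, "rx": 0, "ry": 0, "rz": 0, "claw": 0}]'

```text
time_s: 2.8
ee_pos: [0.4292, 0.1324, 0.3041]
eef_rot: [-3.141, 0.001, 0.546]
force: [-1.4, -0.1, -0.2]
grip_width: 0.0937
grip_force: 0.0
```

```bash
python3 -c "
from h import *
delta(target(0,105,110))"
```

```text
t 2.8 shift units [0.666 0.094 0.354] rot units [-0.257  0.132 -0.596] q [0.22 0.   1.6  0.   1.54 1.24] F [-1.4 -0.1 -0.2] M [ 0.03  0.02 -0.02] w 0.0937 gf 0.0
now on face mm [-39.1  74.  167.4] shift after rot units [0.31  0.391 0.574]
```

step_arm --plan '[{"dx": 0, "dy": 0, "dz": 0, "rx": -0.032, "ry": 0.017, "rz": -0.075, "claw": 0}, {"dx": 0, "dy": 0, "dz": 0, "rx": -0.032, "ry": 0.016, "rz": -0.074, "claw": 0}, {"dx": 0, "dy": 0, "dz": 0, "rx": -0.032, "ry": 0.017, "rz": -0.075, "claw": 0}, {"dx": 0, "dy": 0, "dz": 0, "rx": -0.032, "ry": 0.016, "rz": -0.074, "claw": 0}, {"dx": 0, "dy": 0, "dz": 0, "rx": -0.032, "ry": 0.017, "rz": -0.075, "claw": 0}, {"dx": 0, "dy": 0, "dz": 0, "rx": -0.032, "ry": 0.016, "rz": -0.074, "claw": 0}, {"dx": 0, "dy": 0, "dz": 0, "rx": -0.032, "ry": 0.017, "rz": -0.075, "claw": 0}, {"dx": 0, "dy": 0, "dz": 0, "rx": -0.032, "ry": 0.016, "rz": -0.074, "claw": 0}, {"dx": 0.15, "dy": 0.2, "dz": 0.25, "rx": 0, "ry": 0, "rz": 0, "claw": 0}, {"dx": 0.16, "dy": 0.19, "dz": 0.25, "rx": 0, "ry": 0, "rz": 0, "claw": 0}]'

```text
time_s: 3.8
ee_pos: [0.4884, 0.1558, 0.2769]
eef_rot: [2.702, -0.001, 1.494]
force: [1.1, -0.5, 0.2]
grip_width: 0.0939
grip_force: 0.0
```

step_arm --plan '[{"dx": 0, "dy": 0, "dz": 0, "rx": 0, "ry": 0, "rz": 0, "claw": 0}, {"dx": 0, "dy": 0, "dz": 0, "rx": 0, "ry": 0, "rz": 0, "claw": 0}]'

```text
time_s: 4.0
ee_pos: [0.4875, 0.1557, 0.2753]
eef_rot: [2.707, 0.001, 1.494]
force: [-0.6, -0.5, 0.6]
grip_width: 0.094
grip_force: 0.0
```

Run:
```python
from h import *
from station import viewer
delta(target(0,105,60)); delta(target(0,105,34))
ims=[]
for n in("side","top"):
    c=viewer.camera(n); u,v=proj(c,target(0,105,34)[1])[0].astype(int); print(n,u,v)
    im=c["img"][v-75:v+75,u-75:u+75,::-1]; ims.append(cv2.resize(im,None,fx=2.6,fy=2.6,interpolation=cv2.INTER_CUBIC))
cv2.imwrite("pics/d1.png",np.hstack(ims))
```

```text
t 4.0 shift units [0.037 0.002 0.573] rot units [-0.001  0.001 -0.002] q [ 0.33 -0.08  1.81 -0.2   1.02  0.48] F [-0.6 -0.5  0.6] M [-0.02  0.09  0.02] w 0.094 gf 0.0
now on face mm [ -0.2 101.5 117.4] shift after rot units [0.035 0.002 0.574]
t 4.0 shift units [0.037 0.003 0.833] rot units [-0.001  0.001 -0.002] q [ 0.33 -0.08  1.81 -0.2   1.02  0.48] F [-0.6 -0.5  0.6] M [-0.02  0.09  0.02] w 0.094 gf 0.0
now on face mm [ -0.2 101.5 117.4] shift after rot units [0.035 0.002 0.834]
side 328 291
top 261 278
```

View pics/d1.png

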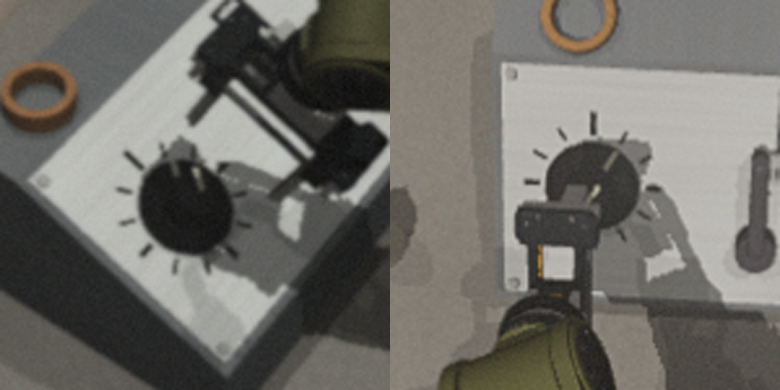

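The gripper hovers over the dial with its fingers uphill and downhill of it; the shift seen at side (240,110) is parallax. The dial is undisturbed, so I'm descending.

step_arm --plan '[{"dx": 0.037, "dy": 0, "dz": 0.2, "rx": 0, "ry": 0, "rz": 0, "claw": 0}, {"dx": 0, "dy": 0, "dz": 0.2, "rx": 0, "ry": 0, "rz": 0, "claw": 0}, {"dx": 0, "dy": 0, "dz": 0.15, "rx": 0, "ry": 0, "rz": 0, "claw": 0}, {"dx": 0, "dy": 0, "dz": 0.1, "rx": 0, "ry": 0, "rz": 0, "claw": 0}, {"dx": 0, "dy": 0, "dz": 0.1, "rx": 0, "ry": 0, "rz": 0, "claw": 0}, {"dx": 0, "dy": 0, "dz": 0.08, "rx": 0, "ry": 0, "rz": 0, "claw": 0}, {"dx": 0, "dy": 0, "dz": 0, "rx": 0, "ry": 0, "rz": 0, "claw": 0}, {"dx": 0, "dy": 0, "dz": 0, "rx": 0, "ry": 0, "rz": 0, "claw": 0}]'

```text
time_s: 4.9
ee_pos: [0.523, 0.1573, 0.2008]
eef_rot: [2.705, -0.0, 1.494]
force: [0.2, -0.2, 1.0]
grip_width: 0.094
grip_force: 0.0
```

```bash
python3 -c "
from h import *
delta(target(0,105,34))"
```

```text
t 4.9 shift units [-0.007 -0.003  0.01 ] rot units [ 0.     0.001 -0.002] q [ 0.31  0.06  1.85 -0.21  0.84  0.5 ] F [ 0.2 -0.2  1. ] M [-0.02  0.12 -0.  ] w 0.094 gf 0.0
now on face mm [  0.3 105.7  35. ] shift after rot units [-0.007 -0.003  0.01 ]
```

step_arm --plan '[{"dx": 0, "dy": 0, "dz": 0, "rx": 0, "ry": 0, "rz": 0, "claw": 1}, {"dx": 0, "dy": 0, "dz": 0, "rx": 0, "ry": 0, "rz": 0, "claw": 1}, {"dx": 0, "dy": 0, "dz": 0, "rx": 0, "ry": 0, "rz": 0, "claw": 1}, {"dx": 0, "dy": 0, "dz": 0, "rx": 0, "ry": 0, "rz": 0, "claw": 1}, {"dx": 0, "dy": 0, "dz": 0, "rx": 0, "ry": 0, "rz": 0, "claw": 1}, {"dx": 0, "dy": 0, "dz": 0, "rx": 0, "ry": 0, "rz": 0, "claw": 1}, {"dx": 0, "dy": 0, "dz": 0, "rx": 0, "ry": 0, "rz": 0, "claw": 1}, {"dx": 0, "dy": 0, "dz": 0, "rx": 0, "ry": 0, "rz": 0, "claw": 1}]' --grip_force 30

```text
time_s: 5.7
ee_pos: [0.5231, 0.1573, 0.2006]
eef_rot: [2.705, -0.0, 1.494]
force: [2.8, 0.0, -0.2]
grip_width: 0.047
grip_force: 30.0
```

Run:
```python
from h import *
from station import viewer
delta(target(0,105,34))
for n in("side","top"):
    c=viewer.camera(n); print(n,dial(c,P),dial(c,P,.038,.048))
```

```text
t 5.7 shift units [-0.007 -0.004  0.007] rot units [ 0.     0.001 -0.002] q [ 0.31  0.06  1.85 -0.21  0.84  0.5 ] F [ 2.8  0.  -0.2] M [-0.06 -0.36  0.01] w 0.047 gf 30.0
now on face mm [  0.4 105.7  34.7] shift after rot units [-0.007 -0.004  0.007]
side (np.float64(1.152102045458471), np.float32(30.965479)) (np.float64(1.1296072077881698), np.float32(36.21857))
top (np.float64(0.5499001248330333), np.float32(66.974915)) (np.float64(0.5543165471803031), np.float32(60.826454))
```

step_arm --plan '[{"dx": 0, "dy": 0, "dz": 0, "rx": 0, "ry": 0, "rz": 0.04, "claw": 1}, {"dx": 0, "dy": 0, "dz": 0, "rx": 0, "ry": 0, "rz": 0.04, "claw": 1}, {"dx": 0, "dy": 0, "dz": 0, "rx": 0, "ry": 0, "rz": 0.04, "claw": 1}, {"dx": 0, "dy": 0, "dz": 0, "rx": 0, "ry": 0, "rz": 0.04, "claw": 1}, {"dx": 0, "dy": 0, "dz": 0, "rx": 0, "ry": 0, "rz": 0.04, "claw": 1}, {"dx": 0, "dy": 0, "dz": 0, "rx": 0, "ry": 0, "rz": 0.04, "claw": 1}, {"dx": 0, "dy": 0, "dz": 0, "rx": 0, "ry": 0, "rz": 0.03, "claw": 1}, {"dx": 0, "dy": 0, "dz": 0, "rx": 0, "ry": 0, "rz": 0.02, "claw": 1}, {"dx": 0, "dy": 0, "dz": 0, "rx": 0, "ry": 0, "rz": 0.01, "claw": 1}, {"dx": 0, "dy": 0, "dz": 0, "rx": 0, "ry": 0, "rz": 0, "claw": 1}]'

```text
time_s: 6.8
ee_pos: [0.5234, 0.1572, 0.2008]
eef_rot: [2.747, -0.194, 1.061]
force: [6.0, -1.3, -0.4]
grip_width: 0.0473
grip_force: 30.0
```

Run:
```python
from h import *
from station import viewer
delta(target(0,105,34))
for n in("side","top"):
    c=viewer.camera(n); print(n,dial(c,P),dial(c,P,.038,.048))
```

```text
t 6.8 shift units [-0.008 -0.004  0.008] rot units [ 0.001  0.001 -0.302] q [ 0.31  0.06  1.85 -0.21  0.84  0.97] F [ 6.  -1.3 -0.4] M [-0.2  -0.87 -0.08] w 0.0473 gf 30.0
now on face mm [  0.7 105.6  34.8] shift after rot units [-0.006 -0.007  0.008]
side (np.float64(1.3650904067018423), np.float32(24.777979)) (np.float64(1.3415262688020095), np.float32(27.18937))
top (np.float64(1.0136451552343926), np.float32(54.583595)) (np.float64(1.0142880504562528), np.float32(66.323364))
```

step_arm --plan '[{"dx": 0, "dy": 0, "dz": 0, "rx": 0, "ry": 0, "rz": 0.01, "claw": 1}, {"dx": 0, "dy": 0, "dz": 0, "rx": 0, "ry": 0, "rz": 0.01, "claw": 1}, {"dx": 0, "dy": 0, "dz": 0, "rx": 0, "ry": 0, "rz": 0, "claw": 1}, {"dx": 0, "dy": 0, "dz": 0, "rx": 0, "ry": 0, "rz": 0, "claw": 1}, {"dx": 0, "dy": 0, "dz": 0, "rx": 0, "ry": 0, "rz": 0, "claw": 1}, {"dx": 0, "dy": 0, "dz": 0, "rx": 0, "ry": 0, "rz": 0, "claw": 1}, {"dx": 0, "dy": 0, "dz": 0, "rx": 0, "ry": 0, "rz": 0, "claw": 1}, {"dx": 0, "dy": 0, "dz": 0, "rx": 0, "ry": 0, "rz": 0, "claw": 1}, {"dx": 0, "dy": 0, "dz": 0, "rx": 0, "ry": 0, "rz": 0, "claw": 1}, {"dx": 0, "dy": 0, "dz": 0, "rx": 0, "ry": 0, "rz": 0, "claw": 1}]'

```text
time_s: 7.9
ee_pos: [0.5234, 0.1572, 0.2008]
eef_rot: [2.753, -0.206, 1.032]
force: [6.4, -1.1, -0.3]
grip_width: 0.0474
grip_force: 30.0
```

Run:
```python
from h import *
from station import viewer
delta(target(0,105,34))
for n in("top",):
    c=viewer.camera(n); print(n,dial(c,P),dial(c,P,.038,.048))
```

```text
t 7.9 shift units [-0.009 -0.003  0.008] rot units [ 0.001  0.001 -0.322] q [ 0.31  0.06  1.85 -0.21  0.84  1.  ] F [ 6.4 -1.1 -0.3] M [-0.23 -0.85 -0.06] w 0.0474 gf 30.0
now on face mm [  0.7 105.6  34.8] shift after rot units [-0.006 -0.007  0.008]
top (np.float64(1.0466568320569303), np.float32(54.157)) (np.float64(1.0448767360433968), np.float32(65.40141))
```

step_arm --plan '[{"dx": 0, "dy": 0, "dz": 0, "rx": 0, "ry": 0, "rz": 0, "claw": 1}, {"dx": 0, "dy": 0, "dz": 0, "rx": 0, "ry": 0, "rz": 0, "claw": 1}, {"dx": 0, "dy": 0, "dz": 0, "rx": 0, "ry": 0, "rz": 0, "claw": 1}, {"dx": 0, "dy": 0, "dz": 0, "rx": 0, "ry": 0, "rz": 0, "claw": 1}, {"dx": 0, "dy": 0, "dz": 0, "rx": 0, "ry": 0, "rz": 0, "claw": 1}, {"dx": 0, "dy": 0, "dz": 0, "rx": 0, "ry": 0, "rz": 0, "claw": 1}]'

```text
time_s: 8.55
ee_pos: [0.5234, 0.1571, 0.2008]
eef_rot: [2.753, -0.206, 1.032]
force: [6.5, -2.3, -0.6]
grip_width: 0.0478
grip_force: 30.0
```

step_arm --plan '[{"dx": 0, "dy": 0, "dz": 0, "rx": 0, "ry": 0, "rz": -0.04, "claw": 1}, {"dx": 0, "dy": 0, "dz": 0, "rx": 0, "ry": 0, "rz": -0.07, "claw": 1}, {"dx": 0, "dy": 0, "dz": 0, "rx": 0, "ry": 0, "rz": -0.07, "claw": 1}, {"dx": 0, "dy": 0, "dz": 0, "rx": 0, "ry": 0, "rz": -0.07, "claw": 1}, {"dx": 0, "dy": 0, "dz": 0, "rx": 0, "ry": 0, "rz": -0.07, "claw": 1}, {"dx": 0, "dy": 0, "dz": 0, "rx": 0, "ry": 0, "rz": -0.07, "claw": 1}, {"dx": 0, "dy": 0, "dz": 0, "rx": 0, "ry": 0, "rz": -0.07, "claw": 1}, {"dx": 0, "dy": 0, "dz": 0, "rx": 0, "ry": 0, "rz": -0.07, "claw": 1}, {"dx": 0, "dy": 0, "dz": 0, "rx": 0, "ry": 0, "rz": -0.07, "claw": 1}, {"dx": 0, "dy": 0, "dz": 0, "rx": 0, "ry": 0, "rz": -0.04, "claw": 1}]'

```text
time_s: 9.55
ee_pos: [0.5228, 0.1572, 0.2004]
eef_rot: [2.755, 0.206, 1.961]
force: [0.1, -0.0, 0.2]
grip_width: 0.0478
grip_force: 30.0
```

step_arm --plan '[{"dx": 0, "dy": 0, "dz": 0, "rx": 0, "ry": 0, "rz": -0.07, "claw": 1}, {"dx": 0, "dy": 0, "dz": 0, "rx": 0, "ry": 0, "rz": -0.07, "claw": 1}, {"dx": 0, "dy": 0, "dz": 0, "rx": 0, "ry": 0, "rz": -0.07, "claw": 1}, {"dx": 0, "dy": 0, "dz": 0, "rx": 0, "ry": 0, "rz": -0.07, "claw": 1}, {"dx": 0, "dy": 0, "dz": 0, "rx": 0, "ry": 0, "rz": -0.07, "claw": 1}, {"dx": 0, "dy": 0, "dz": 0, "rx": 0, "ry": 0, "rz": -0.07, "claw": 1}, {"dx": 0, "dy": 0, "dz": 0, "rx": 0, "ry": 0, "rz": -0.07, "claw": 1}, {"dx": 0, "dy": 0, "dz": 0, "rx": 0, "ry": 0, "rz": -0.07, "claw": 1}, {"dx": 0, "dy": 0, "dz": 0, "rx": 0, "ry": 0, "rz": -0.04, "claw": 1}, {"dx": 0, "dy": 0, "dz": 0, "rx": 0, "ry": 0, "rz": 0, "claw": 1}]'

```text
time_s: 10.55
ee_pos: [0.5224, 0.1567, 0.2002]
eef_rot: [3.086, 0.431, 2.929]
force: [-4.9, -4.9, 2.6]
grip_width: 0.0476
grip_force: 30.0
```

Run:
```python
from h import *
from station import viewer
delta(target(0,105,34))
for n in("top","side"):
    c=viewer.camera(n); print(n,dial(c,P),dial(c,P,.038,.048))
```

```text
t 10.55 shift units [-0.004  0.     0.006] rot units [-0.002  0.001  0.92 ] q [ 0.31  0.06  1.85 -0.21  0.84 -0.95] F [-4.9 -4.9  2.6] M [-0.82  0.52 -0.33] w 0.0476 gf 30.0
now on face mm [ -0.4 105.   34.6] shift after rot units [-0.     0.004  0.006]
top (np.float64(-0.8869774169636179), np.float32(86.22349)) (np.float64(-0.8898368553319604), np.float32(87.87666))
side (np.float64(-0.8912224847845769), np.float32(85.16647)) (np.float64(-0.8951857240728315), np.float32(90.01932))
```

step_arm --plan '[{"dx": 0, "dy": 0, "dz": 0, "rx": 0, "ry": 0, "rz": -0.03, "claw": 1}, {"dx": 0, "dy": 0, "dz": 0, "rx": 0, "ry": 0, "rz": -0.03, "claw": 1}, {"dx": 0, "dy": 0, "dz": 0, "rx": 0, "ry": 0, "rz": -0.02, "claw": 1}, {"dx": 0, "dy": 0, "dz": 0, "rx": 0, "ry": 0, "rz": -0.01, "claw": 1}, {"dx": 0, "dy": 0, "dz": 0, "rx": 0, "ry": 0, "rz": 0, "claw": 1}, {"dx": 0, "dy": 0, "dz": 0, "rx": 0, "ry": 0, "rz": 0, "claw": 1}]'

```text
time_s: 11.25
ee_pos: [0.5224, 0.1566, 0.2002]
eef_rot: [-3.133, 0.435, 3.083]
force: [-4.0, -6.3, 3.1]
grip_width: 0.0473
grip_force: 30.0
```

Run:
```python
from h import *
from station import viewer
delta(target(0,105,34))
for n in("top","side"):
    c=viewer.camera(n); print(n,dial(c,P),dial(c,P,.038,.048))
```

```text
t 11.25 shift units [-0.004  0.001  0.006] rot units [-2.000e-03  1.000e-03  1.008e+00] q [ 0.31  0.06  1.85 -0.21  0.84 -1.09] F [-4.  -6.3  3.1] M [-0.92  0.55 -0.47] w 0.0473 gf 30.0
now on face mm [ -0.4 104.9  34.6] shift after rot units [0.001 0.004 0.006]
top (np.float64(-1.0256603720478314), np.float32(90.777794)) (np.float64(-1.0270846649015661), np.float32(89.99598))
side (np.float64(-1.0304966636873292), np.float32(85.934425)) (np.float64(-1.0319992170895913), np.float32(86.24586))
```

step_arm --plan '[{"dx": 0, "dy": 0, "dz": 0, "rx": 0, "ry": 0, "rz": -0.01, "claw": 1}, {"dx": 0, "dy": 0, "dz": 0, "rx": 0, "ry": 0, "rz": 0, "claw": 1}, {"dx": 0, "dy": 0, "dz": 0, "rx": 0, "ry": 0, "rz": 0, "claw": 1}, {"dx": 0, "dy": 0, "dz": 0, "rx": 0, "ry": 0, "rz": 0, "claw": 0}, {"dx": 0, "dy": 0, "dz": 0, "rx": 0, "ry": 0, "rz": 0, "claw": 0}, {"dx": 0, "dy": 0, "dz": 0, "rx": 0, "ry": 0, "rz": 0, "claw": 0}, {"dx": 0, "dy": 0, "dz": 0, "rx": 0, "ry": 0, "rz": 0, "claw": 0}, {"dx": 0, "dy": 0, "dz": 0, "rx": 0, "ry": 0, "rz": 0, "claw": 0}]'

```text
time_s: 12.15
ee_pos: [0.5229, 0.1573, 0.2004]
eef_rot: [-3.127, 0.436, 3.1]
force: [0.7, -0.3, 0.3]
grip_width: 0.0846
grip_force: 0.0
```

Run:
```python
from h import *
from station import viewer
delta(target(0,105,34))
for n in("top","side"):
    c=viewer.camera(n); print(n,dial(c,P),dial(c,P,.038,.048))
```

```text
t 12.15 shift units [ 0.001 -0.007  0.007] rot units [-1.000e-03  0.000e+00  1.018e+00] q [ 0.31  0.06  1.85 -0.21  0.84 -1.11] F [ 0.7 -0.3  0.3] M [0.09 0.07 0.03] w 0.0846 gf 0.0
now on face mm [1.000e-01 1.057e+02 3.470e+01] shift after rot units [-0.007 -0.001  0.007]
top (np.float64(-1.0403246194550297), np.float32(90.28527)) (np.float64(-1.0403309213174468), np.float32(87.00099))
side (np.float64(-1.048375325917154), np.float32(89.99632)) (np.float64(-1.048189336039015), np.float32(88.332985))
```

step_arm --plan '[{"dx": 0, "dy": 0, "dz": -0.2, "rx": 0, "ry": 0, "rz": 0, "claw": 0}, {"dx": 0, "dy": 0, "dz": -0.3, "rx": 0, "ry": 0, "rz": 0, "claw": 0}, {"dx": 0, "dy": 0, "dz": -0.25, "rx": 0, "ry": 0, "rz": 0.07, "claw": 0}, {"dx": 0, "dy": 0, "dz": 0, "rx": 0, "ry": 0, "rz": 0.09, "claw": 0}, {"dx": 0, "dy": 0, "dz": 0, "rx": 0, "ry": 0, "rz": 0.09, "claw": 0}, {"dx": 0, "dy": 0, "dz": 0, "rx": 0, "ry": 0, "rz": 0.09, "claw": 0}, {"dx": 0, "dy": 0, "dz": 0, "rx": 0, "ry": 0, "rz": 0.09, "claw": 0}, {"dx": 0, "dy": 0, "dz": 0, "rx": 0, "ry": 0, "rz": 0.09, "claw": 0}, {"dx": 0, "dy": 0, "dz": 0, "rx": 0, "ry": 0, "rz": 0.09, "claw": 0}, {"dx": 0, "dy": 0, "dz": 0, "rx": 0, "ry": 0, "rz": 0.09, "claw": 0}]'

```text
time_s: 13.25
ee_pos: [0.4913, 0.1597, 0.2684]
eef_rot: [2.753, 0.203, 1.951]
force: [-0.8, -0.8, -0.1]
grip_width: 0.0937
grip_force: 0.0
```

step_arm --plan '[{"dx": 0, "dy": 0, "dz": 0, "rx": 0, "ry": 0, "rz": 0.09, "claw": 0}, {"dx": 0, "dy": 0, "dz": 0, "rx": 0, "ry": 0, "rz": 0.09, "claw": 0}, {"dx": 0, "dy": 0, "dz": 0, "rx": 0, "ry": 0, "rz": 0.09, "claw": 0}, {"dx": 0, "dy": 0, "dz": 0, "rx": 0, "ry": 0, "rz": 0.05, "claw": 0}, {"dx": -0.35, "dy": 0.1, "dz": 0, "rx": 0, "ry": 0, "rz": 0, "claw": 0.4}, {"dx": -0.35, "dy": 0.1, "dz": 0, "rx": 0, "ry": 0, "rz": 0, "claw": 0.4}, {"dx": -0.35, "dy": 0.1, "dz": 0, "rx": 0, "ry": 0, "rz": 0, "claw": 0.4}, {"dx": -0.35, "dy": 0.1, "dz": 0, "rx": 0, "ry": 0, "rz": 0, "claw": 0.4}, {"dx": -0.35, "dy": 0.05, "dz": 0, "rx": 0, "ry": 0, "rz": 0, "claw": 0.4}, {"dx": -0.35, "dy": 0, "dz": 0, "rx": 0, "ry": 0, "rz": 0, "claw": 0.4}]'

```text
time_s: 14.25
ee_pos: [0.5161, -0.0543, 0.2878]
eef_rot: [2.705, -0.0, 1.494]
force: [-0.3, -0.6, 0.6]
grip_width: 0.0566
grip_force: 0.0
```

step_arm --plan '[{"dx": 0, "dy": 0, "dz": 0, "rx": 0, "ry": 0, "rz": 0, "claw": 0.4}, {"dx": 0, "dy": 0, "dz": 0, "rx": 0, "ry": 0, "rz": 0, "claw": 0.4}]'

```text
time_s: 14.45
ee_pos: [0.5159, -0.0533, 0.2874]
eef_rot: [2.706, -0.0, 1.493]
force: [-0.2, -0.4, -0.3]
grip_width: 0.0566
grip_force: 0.0
```

Run:
```python
from h import *
from station import viewer
delta(target(45,-108,36))
ims=[]
for n in("top","side"):
    c=viewer.camera(n); print(n,dial(c,P)); u,v=proj(c,target(30,-90,34)[1])[0].astype(int)
    im=c["img"][v-75:v+75,u-75:u+75,::-1]; ims.append(cv2.resize(im,None,fx=2.6,fy=2.6,interpolation=cv2.INTER_CUBIC))
    print((proj(c,target(45,-108,29)[1])[0]-[u-75,v-75])*2.6)
cv2.imwrite("pics/d2.png",np.hstack(ims))
```

```text
t 14.45 shift units [-0.03   0.006  0.739] rot units [-0.     0.001 -0.003] q [-0.2  -0.1   1.8   0.06  1.01 -0.15] F [-0.2 -0.4 -0.3] M [-0.03  0.13 -0.  ] w 0.0566 gf 0.0
now on face mm [  44.4 -104.8  109.9] shift after rot units [-0.032  0.006  0.739]
top (np.float64(-1.0399243224343915), np.float32(82.41983))
[215.7603756  182.78109269]
side (np.float64(-1.048458826962387), np.float32(88.30658))
[194.43270559 178.45920374]
```

View pics/d2.png

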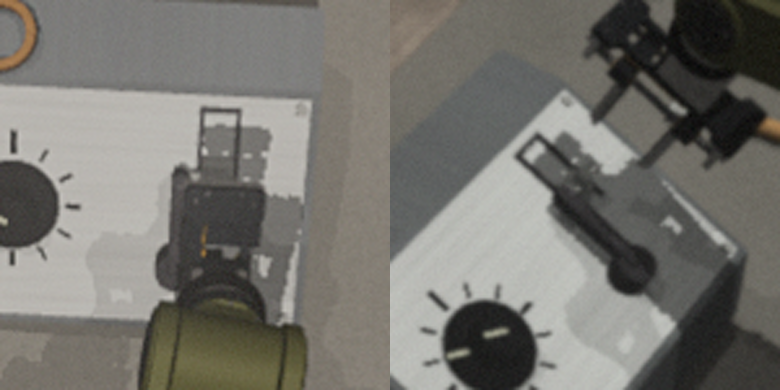

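The gripper stands above the catch, and the white line points to 10 o'clock (left half at (10,210), right half at (470,340)). Next I lower it over the lug and close.

step_arm --plan '[{"dx": -0.03, "dy": 0, "dz": 0.15, "rx": 0, "ry": 0, "rz": 0, "claw": 0.4}, {"dx": 0, "dy": 0, "dz": 0.15, "rx": 0, "ry": 0, "rz": 0, "claw": 0.4}, {"dx": 0, "dy": 0, "dz": 0.15, "rx": 0, "ry": 0, "rz": 0, "claw": 0.4}, {"dx": 0, "dy": 0, "dz": 0.15, "rx": 0, "ry": 0, "rz": 0, "claw": 0.4}, {"dx": 0, "dy": 0, "dz": 0.14, "rx": 0, "ry": 0, "rz": 0, "claw": 0.4}, {"dx": 0, "dy": 0, "dz": 0, "rx": 0, "ry": 0, "rz": 0, "claw": 0.4}, {"dx": 0, "dy": 0, "dz": 0, "rx": 0, "ry": 0, "rz": 0, "claw": 0.4}]' --grip_force 20

```text
time_s: 15.25
ee_pos: [0.547, -0.0577, 0.2205]
eef_rot: [2.706, -0.0, 1.495]
force: [-0.3, -1.1, 0.7]
grip_width: 0.0562
grip_force: 0.0
```

step_arm --plan '[{"dx": 0, "dy": 0, "dz": 0, "rx": 0, "ry": 0, "rz": 0, "claw": 1}, {"dx": 0, "dy": 0, "dz": 0, "rx": 0, "ry": 0, "rz": 0, "claw": 1}, {"dx": 0, "dy": 0, "dz": 0, "rx": 0, "ry": 0, "rz": 0, "claw": 1}, {"dx": 0, "dy": 0, "dz": 0, "rx": 0, "ry": 0, "rz": 0, "claw": 1}, {"dx": 0, "dy": 0, "dz": 0, "rx": 0, "ry": 0, "rz": 0, "claw": 1}, {"dx": 0, "dy": 0, "dz": 0, "rx": 0, "ry": 0, "rz": 0, "claw": 1}, {"dx": 0, "dy": 0, "dz": 0, "rx": 0, "ry": 0, "rz": 0, "claw": 1}]' --grip_force 20

```text
time_s: 15.95
ee_pos: [0.5469, -0.0582, 0.2204]
eef_rot: [2.706, -0.0, 1.494]
force: [0.3, 0.5, 0.4]
grip_width: 0.0038
grip_force: 0.0
```

```bash
python3 -c "
from h import *
delta(target(90,-108,36))"
```

```text
t 15.95 shift units [-0.003  0.455 -0.001] rot units [-0.     0.001 -0.002] q [-0.2   0.02  1.83  0.07  0.85 -0.16] F [0.3 0.5 0.4] M [0.02 0.1  0.02] w 0.0038 gf 0.0
now on face mm [  44.5 -107.5   35.9] shift after rot units [-0.005  0.455 -0.001]
```

Run:
```python
from h import *
from station import viewer
ims=[]
for n in("top","side"):
    c=viewer.camera(n); u,v=proj(c,target(45,-108,29)[1])[0].astype(int); print(n,u,v)
    im=c["img"][v-50:v+50,u-50:u+50,::-1]; ims.append(cv2.resize(im,None,fx=4,fy=4,interpolation=cv2.INTER_CUBIC))
cv2.imwrite("pics/d3.png",np.hstack(ims))
```

```text
top 341 266
side 360 230
```

View pics/d3.png

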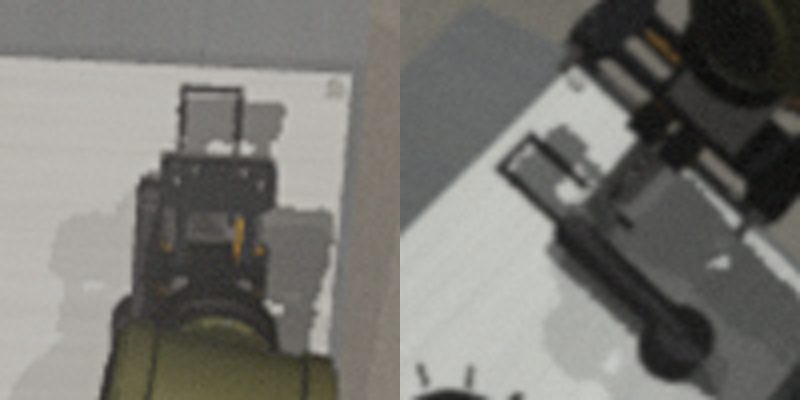

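Run:
```python
from h import *
R,t=face(P)
for n in("side","top"):
    c=pickle.load(open(n+"0.pkl","rb")); X,ok=cloud(c); F=(X-t)@R*1e3
    m=ok&(abs(F[...,0]-45)<60)&(abs(F[...,1]+115)<30)&(F[...,2]>14)&(F[...,2]<60)
    v,u=np.nonzero(m); q=F[m]; print(n,len(q))
    for a in np.c_[u,v,q].round(0).astype(int)[::max(1,len(q)//45)]: print(*a,end=" | ")
    g=ok&(abs(F[...,0])<100)&(abs(F[...,1]+20)<30); print("\nface median out",np.median(F[g][:,2]))
```

```text
side 85
346 216 103 -121 15 | 362 223 57 -117 47 | 363 223 55 -118 48 | 361 224 57 -111 48 | 362 224 55 -109 54 | 363 224 53 -115 48 | 364 224 51 -118 48 | 360 225 57 -109 45 | 361 225 55 -108 49 | 362 225 53 -112 47 | 363 225 51 -112 50 | 364 225 49 -119 44 | 365 225 47 -121 44 | 359 226 57 -103 46 | 360 226 55 -105 46 | 361 226 53 -109 44 | 362 226 51 -111 44 | 363 226 49 -110 49 | 364 226 47 -113 48 | 365 226 45 -114 49 | 366 226 43 -117 48 | 358 227 57 -97 47 | 359 227 55 -97 51 | 360 227 53 -101 48 | 361 227 51 -106 45 | 362 227 49 -109 44 | 363 227 47 -106 52 | 364 227 45 -112 46 | 365 227 43 -113 48 | 356 228 60 -114 14 | 357 228 57 -93 46 | 358 228 55 -94 48 | 359 228 53 -100 44 | 360 228 51 -102 44 | 361 228 49 -100 50 | 362 228 47 -103 49 | 363 228 45 -105 49 | 364 228 43 -105 52 | 354 229 62 -107 15 | 355 229 60 -109 15 | 356 229 57 -93 41 | 357 229 55 -95 40 | 358 229 53 -93 46 | 359 229 51 -94 48 | 360 229 49 -99 44 | 361 229 47 -94 54 | 362 229 45 -103 46 | 363 229 43 -102 50 | 364 229 41 -105 49 | 356 230 56 -96 32 | 357 230 54 -94 38 | 358 230 51 -94 41 | 359 230 49 -
[... 1307 characters left out ...]
 | 343 264 58 -110 44 | 345 264 59 -115 46 | 347 264 56 -120 39 | 335 265 49 -89 33 | 337 265 49 -94 32 | 339 265 56 -99 50 | 341 265 56 -104 48 | 343 265 57 -110 50 | 345 265 56 -115 46 | 347 265 56 -120 47 | 335 266 46 -89 33 | 337 266 45 -95 29 | 339 266 54 -99 50 | 341 266 53 -105 46 | 343 266 52 -110 43 | 345 266 53 -115 45 | 348 266 41 -125 14 | 338 267 50 -97 47 | 340 267 50 -102 48 | 342 267 50 -107 46 | 344 267 49 -113 44 | 346 267 51 -118 49 | 338 268 47 -97 49 | 340 268 46 -102 44 | 342 268 48 -107 50 | 344 268 47 -113 46 | 346 268 47 -118 44 | 338 269 44 -97 47 | 340 269 43 -103 44 | 342 269 42 -108 40 | 344 269 46 -113 51 | 346 269 43 -119 41 | 
face median out 2.014288219397334
```

Run:
```python
from h import *
from station import viewer,telemetry
R,t=face(P); c0=pickle.load(open("side0.pkl","rb"))
for n in("side","top"):
    c=viewer.camera(n); pickle.dump(c,open(n+"1.pkl","wb")); X,ok=cloud(c); F=(X-t)@R*1e3
    m=ok&(abs(F[...,0]-45)<70)&(abs(F[...,1]+115)<30)&(F[...,2]>14)&(F[...,2]<60)
    v,u=np.nonzero(m); q=F[m]; print(n,len(q))
    for a in np.c_[u,v,q,c["img"][m].mean(1)].round(0).astype(int)[::max(1,len(q)//50)]: print(*a,end=" | ")
    print([(d["rect"],d["score"]) for d in viewer.recognise("catch_lug",c)])
    crop(c,(310,220,375,285),6,f"pics/e_{n}.png") if n=="top" else crop(c,(325,200,390,265),6,f"pics/e_{n}.png")
cv2.imwrite("pics/e.png",np.hstack([cv2.imread("pics/e_side.png"),cv2.imread("pics/e_top.png")]))
o=telemetry.get_obs(); print(o["grip_width"],o["grip_force"],o["time_s"])
```

```text
side 62
360 225 57 -100 57 83 | 359 226 57 -102 48 118 | 358 227 57 -97 47 104 | 359 227 55 -103 42 87 | 360 227 53 -100 50 69 | 361 227 51 -96 58 58 | 362 227 49 -100 56 52 | 355 228 62 -111 16 155 | 357 228 57 -97 41 121 | 358 228 55 -94 49 85 | 359 228 53 -95 50 65 | 360 228 51 -96 52 61 | 362 228 47 -100 53 43 | 364 228 43 -101 57 44 | 356 229 57 -98 34 124 | 357 229 55 -94 42 89 | 358 229 53 -98 40 66 | 359 229 51 -94 48 58 | 360 229 49 -98 46 62 | 361 229 47 -97 50 57 | 362 229 45 -106 42 47 | 363 229 43 -95 59 47 | 364 229 41 -98 58 51 | 356 230 55 -90 41 89 | 357 230 54 -93 39 66 | 358 230 51 -88 49 54 | 359 230 49 -96 43 52 | 360 230 47 -96 46 60 | 361 230 46 -99 44 61 | 362 230 43 -98 48 56 | 365 230 37 -97 59 63 | 355 231 56 -93 30 97 | 356 231 54 -93 34 72 | 357 231 52 -95 34 60 | 358 231 50 -92 41 56 | 359 231 48 -96 39 54 | 360 231 46 -95 44 58 | 361 231 44 -98 42 59 | 362 231 42 -99 43 55 | 354 232 56 -86 33 95 | 355 232 54 -91 29 86 | 356 232 52 -85 41 74 | 357 232 50 -93 33 60 | 358 232 48 -94 35 57 | 359 232 46 -93 39 52 | 360 232 44 -97 37 53 | 361 232 42 -100 36 55 | 354 233 54 -89 26 79 | 355 233 52 -89 30 79 | 356 233 50 -87 34 73 | 357 233 48 -95 27 69 | 358 233 46 -90 37 61 | 359 233 44 -95 33 51 | 360 233 42 -92 41 55 | 362 233 38 -114 16 64 | 356 234 48 -90 27 71 | 357 234 46 -91 29 64 | 358 234 44 -86 39 60 | 359 234 42 -94 31 54 | 357 235 44 -86 32 64 | 358 235 42 -93 26 63 | 359 237 37 -98 15 45 | []
top 1
347 269 46 -121 49 75 | []
0.00047261751454275784 0.0 16.25
```

View pics/e.png

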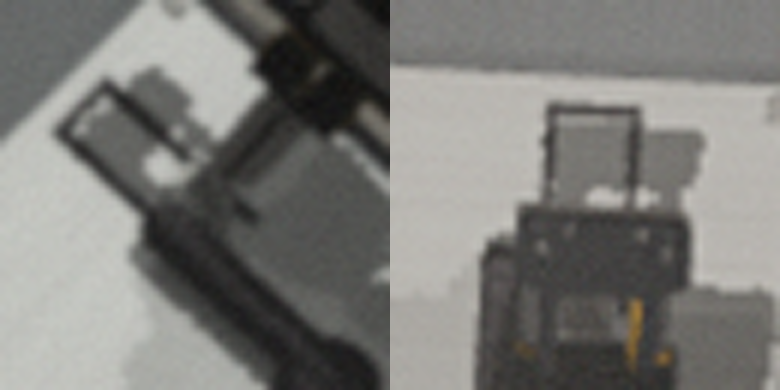

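Run:
```python
from h import *
from station import telemetry
o=telemetry.get_obs(); Rc=Rot.from_euler('xyz',o["eef_rot"]).as_matrix()
for n in("side","top"):
    c=pickle.load(open(n+"1.pkl","rb")); X,ok=cloud(c); T=(X-o["ee_pos"])@Rc*1e3
    for lo,hi in((-20,0),(-40,-20),(-60,-40),(-75,-60),(-100,-80),(-130,-100)):
        m=ok&(abs(T[...,0])<60)&(abs(T[...,1])<95)&(T[...,2]>lo)&(T[...,2]<hi); q=T[m]
        if len(q)>5: print(n,lo,hi,len(q),"x pct",np.percentile(q[:,0],[2,25,50,75,98]).round(),"y",np.percentile(q[:,1],[2,25,50,75,98]).round())
```

```text
side -20 0 305 x pct [ 8. 35. 41. 46. 54.] y [-93. -68. -36.  -6.  12.]
side -40 -20 41 x pct [ 7. 10. 11. 12. 16.] y [-11.  -5.   0.   6.  12.]
side -60 -40 44 x pct [ 5. 10. 11. 12. 15.] y [-10.  -4.   1.   7.  13.]
side -75 -60 29 x pct [ 7.  9. 11. 13. 15.] y [-10.  -5.   2.   8.  12.]
side -100 -80 19 x pct [ 2. 11. 12. 14. 17.] y [-10.  -3.   0.   3.  13.]
side -130 -100 175 x pct [-23.  25.  30.  34.  38.] y [-78. -31.  10.  47.  79.]
top -20 0 201 x pct [28. 34. 38. 42. 51.] y [-83. -53. -28.  -5.  15.]
top -60 -40 23 x pct [-9. -4.  1.  6.  9.] y [10. 13. 13. 14. 17.]
top -75 -60 16 x pct [-8. -6. -1.  5.  9.] y [ 8. 13. 14. 15. 16.]
top -130 -100 99 x pct [-30.  -9.   3.  22.  32.] y [22. 25. 26. 81. 83.]
```

Run:
```python
from h import *
from station import telemetry,ctrl
print(ctrl.tcp_to_tips,[a for a in dir(ctrl) if a[0]!="_"])
o=telemetry.get_obs(); Rc=Rot.from_euler('xyz',o["eef_rot"]).as_matrix()
c=pickle.load(open("side1.pkl","rb")); 
im=cv2.resize(c["img"][195:260,330:395,::-1],None,fx=9,fy=9,interpolation=cv2.INTER_CUBIC)
for z in (-60,-40,-20,0,17):
    for y,col in((-12,(0,0,255)),(12,(0,255,0))):
        u=(proj(c,o["ee_pos"]+Rc@(np.array([10,y,z])/1e3))[0]-[330,195]+.5)*9-.5
        cv2.circle(im,tuple(int(a) for a in u),3,col,-1)
R,t=face(P)
for f in ((37,-95,10),(37,-95,48),(53,-95,10),(53,-95,48),(53,-121,48),(37,-121,48)):
    u=(proj(c,fpts(P,np.array(f)/1e3))[0]-[330,195]+.5)*9-.5; cv2.circle(im,tuple(int(a) for a in u),3,(255,0,255),-1)
cv2.imwrite("pics/f.png",im)
```

```text
0.017 ['MotionError', 'tcp_to_tips']
```

View pics/f.png

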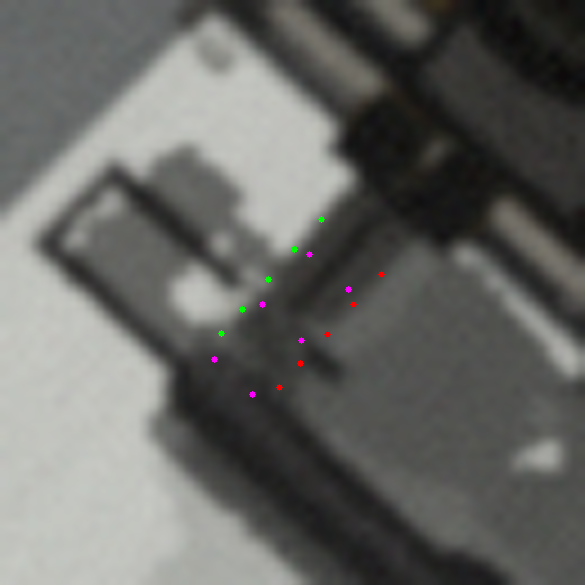

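Run:
```python
from h import *
from station import telemetry
o=telemetry.get_obs(); Rc=Rot.from_euler('xyz',o["eef_rot"]).as_matrix()
for n in("side","top"):
    c=pickle.load(open(n+"1.pkl","rb")); X,ok=cloud(c); T=(X-o["ee_pos"])@Rc*1e3
    m=ok&(abs(T[...,0])<38)&(abs(T[...,1])>20)&(abs(T[...,1])<95)&(T[...,2]<-50)&(T[...,2]>-180)
    print(n,np.histogram(T[m][:,2],np.arange(-180,-49,5)))
    m=ok&(abs(T[...,0])<16)&(abs(T[...,1])<16)&(T[...,2]<20)&(T[...,2]>-110); h=np.histogram(T[m][:,2],np.arange(-110,21,5)); print("finger",h[0])
    c=pickle.load(open(n+"0.pkl","rb")); X,ok=cloud(c); 
    R,t=face(P); F=(X-t)@R*1e3; m=ok&(np.hypot(F[...,0],F[...,1]-105)<28)&(F[...,2]>0); print("dial hub out hist",np.histogram(F[m][:,2],np.arange(0,66,5))[0])
    # start tool pose, body/floor
    s=np.array([.23056,-.49902,.18898]); Rs=Rot.from_euler('xyz',[-3.14044,0,.43279]).as_matrix(); T=(X-s)@Rs*1e3
    m=ok&(abs(T[...,0])<45)&(abs(T[...,1])<100)&(T[...,2]<40)&(T[...,2]>-180); print("start",np.histogram(T[m][:,2],np.arange(-180,41,10))[0])
```

```text
side (array([  2,  14,  13,  51, 415, 282,  80,  41,  39,  54,  92,  21,  12,
         2,   1,   0,   0,   0,   0,   0,   0,   0,   0,   0,   0,   0]), array([-180, -175, -170, -165, -160, -155, -150, -145, -140, -135, -130,
       -125, -120, -115, -110, -105, -100,  -95,  -90,  -85,  -80,  -75,
        -70,  -65,  -60,  -55,  -50]))
finger [ 0  0  0  1  6 10 11 14  6  9 12 11 10 10 12 11  7  9  2  9 12  5  7  3
  1  1]
dial hub out hist [  2  13  15  20  12  16  15  15  17  95 160  32   1]
start [0 0 0 0 0 0 0 0 0 0 0 0 0 0 0 0 0 0 0 0 0 0]
top (array([  0,   0,   0,   5, 301, 199,  42,  23,  46,  35,  34,  18,  25,
        17,   4,   0,   0,   0,   0,   0,   0,   0,   0,   0,   0,   0]), array([-180, -175, -170, -165, -160, -155, -150, -145, -140, -135, -130,
       -125, -120, -115, -110, -105, -100,  -95,  -90,  -85,  -80,  -75,
        -70,  -65,  -60,  -55,  -50]))
finger [0 0 0 0 0 2 6 5 5 6 5 7 5 4 0 0 0 0 0 1 0 0 0 0 0 0]
dial hub out hist [  0  13  13  10  15  10  13   9  21  77 166  26   0]
start [  0  18 262  50 143  88  12   1   4   2   3  11   8  14  16  13   5   0
   0   0   0   0]
```

The fingers (image f, ending near (285,315)) stop about 30 mm short of where the stated tip offset puts them. They closed just above the lug, so nothing was moved. I'll touch the lug top (48 mm out) gently with the closed tips to measure the real offset.

step_arm --plan '[{"dx": 0, "dy": 0.03, "dz": 0.01, "rx": 0, "ry": 0, "rz": 0, "claw": 1}, {"dx": 0, "dy": 0, "dz": 0.01, "rx": 0, "ry": 0, "rz": 0, "claw": 1}, {"dx": 0, "dy": 0, "dz": 0, "rx": 0, "ry": 0, "rz": 0, "claw": 1}]'

```text
time_s: 16.55
ee_pos: [0.5505, -0.0584, 0.2196]
eef_rot: [2.706, -0.0, 1.494]
force: [0.4, -0.1, -0.5]
grip_width: 0.0007
grip_force: 0.0
```

step_arm --plan '[{"dx": 0, "dy": 0, "dz": 0.01, "rx": 0, "ry": 0, "rz": 0, "claw": 1}, {"dx": 0, "dy": 0, "dz": 0.01, "rx": 0, "ry": 0, "rz": 0, "claw": 1}, {"dx": 0, "dy": 0, "dz": 0, "rx": 0, "ry": 0, "rz": 0, "claw": 1}]'

```text
time_s: 16.85
ee_pos: [0.5515, -0.0585, 0.2187]
eef_rot: [2.705, -0.0, 1.494]
force: [-3.5, 1.0, 5.8]
grip_width: 0.0004
grip_force: 3.4
```

```bash
python3 -c "
from h import *
delta(target(45,-108,36))"
```

```text
t 16.85 shift units [-0.005 -0.029 -0.035] rot units [ 0.     0.001 -0.002] q [-0.2   0.03  1.83  0.07  0.85 -0.16] F [-3.5  1.   5.8] M [0.02 0.29 0.05] w 0.0004 gf 3.4
now on face mm [  47.9 -107.5   32.5] shift after rot units [-0.005 -0.029 -0.035]
```

step_arm --plan '[{"dx": 0, "dy": -0.02, "dz": -0.1, "rx": 0, "ry": 0, "rz": 0, "claw": 0.4}, {"dx": 0, "dy": 0, "dz": -0.05, "rx": 0, "ry": 0, "rz": 0, "claw": 0.4}, {"dx": 0, "dy": 0, "dz": 0, "rx": 0, "ry": 0, "rz": 0, "claw": 0.4}, {"dx": 0, "dy": 0, "dz": 0, "rx": 0, "ry": 0, "rz": 0, "claw": 0.4}, {"dx": 0, "dy": 0, "dz": 0, "rx": 0, "ry": 0, "rz": 0, "claw": 0.4}, {"dx": 0, "dy": 0, "dz": 0, "rx": 0, "ry": 0, "rz": 0, "claw": 0.4}, {"dx": 0, "dy": 0, "dz": 0, "rx": 0, "ry": 0, "rz": 0, "claw": 0.4}, {"dx": 0, "dy": 0, "dz": 0, "rx": 0, "ry": 0, "rz": 0, "claw": 0.4}]'

```text
time_s: 17.65
ee_pos: [0.5432, -0.0579, 0.2306]
eef_rot: [2.706, -0.0, 1.494]
force: [-0.3, 0.5, -1.0]
grip_width: 0.0561
grip_force: 0.0
```

step_arm --plan '[{"dx": 0, "dy": 0, "dz": 0.1, "rx": 0, "ry": 0, "rz": 0, "claw": 0.4}, {"dx": 0, "dy": 0, "dz": 0.1, "rx": 0, "ry": 0, "rz": 0, "claw": 0.4}, {"dx": 0, "dy": 0, "dz": 0.05, "rx": 0, "ry": 0, "rz": 0, "claw": 0.4}, {"dx": 0, "dy": 0, "dz": 0.05, "rx": 0, "ry": 0, "rz": 0, "claw": 0.4}, {"dx": 0, "dy": 0, "dz": 0.05, "rx": 0, "ry": 0, "rz": 0, "claw": 0.4}, {"dx": 0, "dy": 0, "dz": 0.05, "rx": 0, "ry": 0, "rz": 0, "claw": 0.4}, {"dx": 0, "dy": 0, "dz": 0.03, "rx": 0, "ry": 0, "rz": 0, "claw": 0.4}, {"dx": 0, "dy": 0, "dz": 0, "rx": 0, "ry": 0, "rz": 0, "claw": 0.4}]'

```text
time_s: 18.45
ee_pos: [0.5613, -0.0593, 0.1914]
eef_rot: [2.706, -0.0, 1.494]
force: [-0.3, 0.2, 0.3]
grip_width: 0.0562
grip_force: 0.0
```

```bash
python3 -c "
from h import *
delta(target(45,-108,2.5))"
```

```text
t 18.45 shift units [-0.005 -0.003  0.011] rot units [-0.     0.001 -0.002] q [-0.2   0.09  1.84  0.07  0.79 -0.16] F [-0.3  0.2  0.3] M [ 0.02  0.12 -0.02] w 0.0562 gf 0.0
now on face mm [  45.3 -107.5    3.6] shift after rot units [-0.005 -0.003  0.011]
```

Clear on the way down, with the tips about 19 mm out. Closing on the lug.

step_arm --plan '[{"dx": 0, "dy": 0, "dz": 0, "rx": 0, "ry": 0, "rz": 0, "claw": 1}, {"dx": 0, "dy": 0, "dz": 0, "rx": 0, "ry": 0, "rz": 0, "claw": 1}, {"dx": 0, "dy": 0, "dz": 0, "rx": 0, "ry": 0, "rz": 0, "claw": 1}, {"dx": 0, "dy": 0, "dz": 0, "rx": 0, "ry": 0, "rz": 0, "claw": 1}, {"dx": 0, "dy": 0, "dz": 0, "rx": 0, "ry": 0, "rz": 0, "claw": 1}, {"dx": 0, "dy": 0, "dz": 0, "rx": 0, "ry": 0, "rz": 0, "claw": 1}, {"dx": 0, "dy": 0, "dz": 0, "rx": 0, "ry": 0, "rz": 0, "claw": 1}]' --grip_force 20

```text
time_s: 19.15
ee_pos: [0.5615, -0.0593, 0.192]
eef_rot: [2.705, -0.0, 1.494]
force: [0.5, -0.5, 1.8]
grip_width: 0.016
grip_force: 20.0
```

Gripped at 16 mm. Now sliding it uphill 45 mm.

step_arm --plan '[{"dx": 0, "dy": 0.05, "dz": 0, "rx": 0, "ry": 0, "rz": 0, "claw": 1}, {"dx": 0, "dy": 0.08, "dz": 0, "rx": 0, "ry": 0, "rz": 0, "claw": 1}, {"dx": 0, "dy": 0.08, "dz": 0, "rx": 0, "ry": 0, "rz": 0, "claw": 1}, {"dx": 0, "dy": 0.08, "dz": 0, "rx": 0, "ry": 0, "rz": 0, "claw": 1}, {"dx": 0, "dy": 0.06, "dz": 0, "rx": 0, "ry": 0, "rz": 0, "claw": 1}, {"dx": 0, "dy": 0.04, "dz": 0, "rx": 0, "ry": 0, "rz": 0, "claw": 1}, {"dx": 0, "dy": 0.03, "dz": 0, "rx": 0, "ry": 0, "rz": 0, "claw": 1}, {"dx": 0, "dy": 0.02, "dz": 0, "rx": 0, "ry": 0, "rz": 0, "claw": 1}, {"dx": 0, "dy": 0, "dz": 0, "rx": 0, "ry": 0, "rz": 0, "claw": 1}]'

```text
time_s: 20.05
ee_pos: [0.6015, -0.0623, 0.2107]
eef_rot: [2.705, -0.0, 1.494]
force: [-0.6, 1.0, 3.5]
grip_width: 0.0163
grip_force: 20.0
```

```bash
python3 -c "
from h import *
delta(target(92,-108,2.5))"
```

```text
t 20.05 shift units [-0.004  0.02   0.015] rot units [ 0.     0.001 -0.002] q [-0.19  0.16  1.71  0.06  0.84 -0.14] F [-0.6  1.   3.5] M [ 0.12 -0.09  0.04] w 0.0163 gf 20.0
now on face mm [  90.  -107.6    4. ] shift after rot units [-0.004  0.02   0.015]
```

Moved 44.7 mm with no stop force yet, so I'm pushing on in small steps.

step_arm --plan '[{"dx": 0, "dy": 0.01, "dz": 0, "rx": 0, "ry": 0, "rz": 0, "claw": 1}, {"dx": 0, "dy": 0.01, "dz": 0, "rx": 0, "ry": 0, "rz": 0, "claw": 1}, {"dx": 0, "dy": 0, "dz": 0, "rx": 0, "ry": 0, "rz": 0, "claw": 1}]'

```text
time_s: 20.35
ee_pos: [0.6018, -0.0623, 0.2108]
eef_rot: [2.708, -0.0, 1.495]
force: [-15.3, 1.1, 7.8]
grip_width: 0.0156
grip_force: 20.0
```

step_arm --plan '[{"dx": 0, "dy": 0.01, "dz": 0, "rx": 0, "ry": 0, "rz": 0, "claw": 1}, {"dx": 0, "dy": 0.01, "dz": 0, "rx": 0, "ry": 0, "rz": 0, "claw": 1}, {"dx": 0, "dy": 0, "dz": 0, "rx": 0, "ry": 0, "rz": 0, "claw": 1}]'

```text
time_s: 20.65
ee_pos: [0.6019, -0.0623, 0.2107]
eef_rot: [2.713, -0.0, 1.495]
force: [-33.1, 3.6, 12.7]
grip_width: 0.016
grip_force: 20.0
```

```bash
python3 -c "
from h import *
delta(target(92,-108,2.5))"
```

```text
t 20.65 shift units [-0.004  0.017  0.013] rot units [-0.005  0.001 -0.002] q [-0.19  0.16  1.7   0.06  0.85 -0.14] F [-33.1   3.6  12.7] M [0.32 4.7  0.01] w 0.016 gf 20.0
now on face mm [  90.3 -107.6    3.9] shift after rot units [-0.004  0.017  0.014]
```

At the stop, with force rising and no motion. I'll ease off, open and retract.

step_arm --plan '[{"dx": 0, "dy": -0.03, "dz": 0, "rx": 0, "ry": 0, "rz": 0, "claw": 1}, {"dx": 0, "dy": 0, "dz": 0, "rx": 0, "ry": 0, "rz": 0, "claw": 0.4}, {"dx": 0, "dy": 0, "dz": 0, "rx": 0, "ry": 0, "rz": 0, "claw": 0.4}, {"dx": 0, "dy": 0, "dz": 0, "rx": 0, "ry": 0, "rz": 0, "claw": 0.4}, {"dx": 0, "dy": 0, "dz": 0, "rx": 0, "ry": 0, "rz": 0, "claw": 0.4}, {"dx": 0, "dy": 0, "dz": -0.2, "rx": 0, "ry": 0, "rz": 0, "claw": 0.4}, {"dx": 0, "dy": 0, "dz": -0.3, "rx": 0, "ry": 0, "rz": 0, "claw": 0.4}, {"dx": 0, "dy": -0.2, "dz": -0.1, "rx": 0, "ry": 0, "rz": 0, "claw": 0.4}, {"dx": 0.18, "dy": -0.22, "dz": 0, "rx": 0, "ry": 0, "rz": 0, "claw": 0.4}, {"dx": 0.2, "dy": -0.23, "dz": 0, "rx": 0, "ry": 0, "rz": 0, "claw": 0.4}]'

```text
time_s: 21.65
ee_pos: [0.5203, -0.0181, 0.2378]
eef_rot: [2.705, -0.0, 1.493]
force: [1.3, 0.8, -1.0]
grip_width: 0.0561
grip_force: 0.0
```

step_arm --plan '[{"dx": 0, "dy": 0, "dz": 0, "rx": 0, "ry": 0, "rz": -0.09, "claw": 0.4}, {"dx": 0, "dy": 0, "dz": 0, "rx": 0, "ry": 0, "rz": -0.09, "claw": 0.4}, {"dx": 0, "dy": 0, "dz": 0, "rx": 0, "ry": 0, "rz": -0.09, "claw": 0.4}, {"dx": 0, "dy": 0, "dz": 0, "rx": 0, "ry": 0, "rz": -0.09, "claw": 0.4}, {"dx": 0, "dy": 0, "dz": 0, "rx": 0, "ry": 0, "rz": -0.09, "claw": 0.4}, {"dx": 0, "dy": 0, "dz": 0, "rx": 0, "ry": 0, "rz": -0.09, "claw": 0.4}, {"dx": 0, "dy": 0, "dz": 0, "rx": 0, "ry": 0, "rz": -0.09, "claw": 0.4}, {"dx": 0, "dy": 0, "dz": 0, "rx": 0, "ry": 0, "rz": -0.09, "claw": 0.4}, {"dx": 0, "dy": 0, "dz": 0, "rx": 0, "ry": 0, "rz": -0.09, "claw": 0.4}, {"dx": 0, "dy": 0, "dz": 0, "rx": 0, "ry": 0, "rz": -0.09, "claw": 0.4}]'

```text
time_s: 22.65
ee_pos: [0.521, -0.0181, 0.2378]
eef_rot: [3.071, 0.431, 2.899]
force: [-0.0, -0.5, 0.3]
grip_width: 0.0566
grip_force: 0.0
```

step_arm --plan '[{"dx": 0, "dy": 0, "dz": 0, "rx": 0, "ry": 0, "rz": -0.09, "claw": 0.5}, {"dx": 0, "dy": 0, "dz": 0, "rx": 0, "ry": 0, "rz": -0.01, "claw": 0.5}, {"dx": 0, "dy": 0, "dz": 0, "rx": 0, "ry": 0, "rz": 0, "claw": 0.5}]'

```text
time_s: 22.95
ee_pos: [0.5209, -0.0181, 0.2377]
eef_rot: [3.14, 0.436, 3.062]
force: [-0.2, 0.6, 0.3]
grip_width: 0.0468
grip_force: 0.0
```

Run:
```python
from h import *
from station import viewer
delta(target(25,-70,2,-90))
R,t=face(P)
for n in("top","side"):
    c=viewer.camera(n); print(n,dial(c,P)); X,ok=cloud(c); F=(X-t)@R*1e3
    m=ok&(abs(F[...,0]-75)<60)&(abs(F[...,1]+110)<18)&(F[...,2]>36)&(F[...,2]<52); print("lug top pts",m.sum(),np.percentile(F[m],[5,50,95],axis=0).round() if m.sum() else "")
    m=ok&(abs(F[...,0]-20)<45)&(abs(F[...,1]+70)<18)&(F[...,2]>36)&(F[...,2]<50); print("lever",m.sum(),np.percentile(F[m],[5,50,95],axis=0).round() if m.sum() else "")
```

```text
t 22.95 shift units [ 0.006 -0.005  0.619] rot units [-0.001 -0.    -0.004] q [-0.11 -0.06  1.87  0.02  0.89 -1.61] F [-0.2  0.6  0.3] M [0.12 0.06 0.  ] w 0.0468 gf 0.0
now on face mm [ 25.7 -69.4  63.9] shift after rot units [ 0.007 -0.006  0.619]
top (np.float64(-1.0400696947456247), np.float32(84.54965))
lug top pts 68 [[  86. -120.   37.]
 [  95. -109.   47.]
 [ 100.  -97.   49.]]
lever 178 [[-20. -79.  39.]
 [ 25. -71.  43.]
 [ 58. -63.  47.]]
side (np.float64(-1.0480014986805144), np.float32(88.64189))
lug top pts 51 [[  84. -118.   39.]
 [  90. -105.   46.]
 [  97.  -93.   51.]]
lever 173 [[-21. -74.  37.]
 [ 14. -65.  42.]
 [ 54. -57.  47.]]
```

step_arm --plan '[{"dx": 0, "dy": 0, "dz": 0.15, "rx": 0, "ry": 0, "rz": 0, "claw": 0.5}, {"dx": 0, "dy": 0, "dz": 0.15, "rx": 0, "ry": 0, "rz": 0, "claw": 0.5}, {"dx": 0, "dy": 0, "dz": 0.12, "rx": 0, "ry": 0, "rz": 0, "claw": 0.5}, {"dx": 0, "dy": 0, "dz": 0.1, "rx": 0, "ry": 0, "rz": 0, "claw": 0.5}, {"dx": 0, "dy": 0, "dz": 0.1, "rx": 0, "ry": 0, "rz": 0, "claw": 0.5}, {"dx": 0, "dy": 0, "dz": 0, "rx": 0, "ry": 0, "rz": 0, "claw": 0.5}, {"dx": 0, "dy": 0, "dz": 0, "rx": 0, "ry": 0, "rz": 0, "claw": 0.5}]'

```text
time_s: 23.75
ee_pos: [0.547, -0.0201, 0.1816]
eef_rot: [3.141, 0.436, 3.065]
force: [-0.5, 0.1, -0.4]
grip_width: 0.0468
grip_force: 0.0
```

step_arm --plan '[{"dx": 0, "dy": 0, "dz": 0, "rx": 0, "ry": 0, "rz": 0, "claw": 1}, {"dx": 0, "dy": 0, "dz": 0, "rx": 0, "ry": 0, "rz": 0, "claw": 1}, {"dx": 0, "dy": 0, "dz": 0, "rx": 0, "ry": 0, "rz": 0, "claw": 1}, {"dx": 0, "dy": 0, "dz": 0, "rx": 0, "ry": 0, "rz": 0, "claw": 1}, {"dx": 0, "dy": 0, "dz": 0, "rx": 0, "ry": 0, "rz": 0, "claw": 1}, {"dx": 0, "dy": 0, "dz": 0, "rx": 0, "ry": 0, "rz": 0, "claw": 1}]' --grip_force 15

```text
time_s: 24.35
ee_pos: [0.547, -0.0208, 0.1818]
eef_rot: [-3.141, 0.437, 3.065]
force: [-1.9, -7.1, 1.6]
grip_width: 0.018
grip_force: 15.0
```

```bash
python3 -c "
from h import *
delta(target(25,-70,1.5,-90))"
```

```text
t 24.35 shift units [0.008 0.002 0.006] rot units [-0.002  0.    -0.002] q [-0.11  0.06  1.89  0.02  0.76 -1.62] F [-1.9 -7.1  1.6] M [-0.95  0.22 -0.45] w 0.018 gf 15.0
now on face mm [ 25.8 -70.2   2.1] shift after rot units [0.008 0.002 0.006]
```

step_arm --plan '[{"dx": 0.003, "dy": -0.065, "dz": 0, "rx": 0, "ry": 0, "rz": 0.051, "claw": 1}, {"dx": 0.003, "dy": -0.065, "dz": 0, "rx": 0, "ry": 0, "rz": 0.051, "claw": 1}, {"dx": 0.003, "dy": -0.065, "dz": 0, "rx": 0, "ry": 0, "rz": 0.051, "claw": 1}, {"dx": 0.003, "dy": -0.065, "dz": 0, "rx": 0, "ry": 0, "rz": 0.051, "claw": 1}, {"dx": 0.003, "dy": -0.065, "dz": 0, "rx": 0, "ry": 0, "rz": 0.051, "claw": 1}, {"dx": 0.003, "dy": -0.065, "dz": 0, "rx": 0, "ry": 0, "rz": 0.051, "claw": 1}, {"dx": 0.003, "dy": -0.065, "dz": 0, "rx": 0, "ry": 0, "rz": 0.051, "claw": 1}]'

```text
time_s: 25.05
ee_pos: [0.5327, -0.0626, 0.1767]
eef_rot: [2.897, 0.367, 2.456]
force: [4.3, -1.2, -1.4]
grip_width: 0.0178
grip_force: 15.0
```

```bash
python3 -c "
from h import *
a=7*.08; r=80.8
delta(target(-55+r*np.cos(a),-70-r*np.sin(a),1.5,-90+np.degrees(a)))"
```

```text
t 25.05 shift units [-0.     0.     0.007] rot units [-0.     0.001 -0.004] q [-0.22  0.04  1.93  0.09  0.75 -1.2 ] F [ 4.3 -1.2 -1.4] M [-0.12 -0.6   0.07] w 0.0178 gf 15.0
now on face mm [  13.4 -112.9    2.2] shift after rot units [-0.     0.     0.007]
```

Exactly on the arc at 0.56 rad. Continuing.

step_arm --plan '[{"dx": 0.003, "dy": -0.065, "dz": 0, "rx": 0, "ry": 0, "rz": 0.051, "claw": 1}, {"dx": 0.003, "dy": -0.065, "dz": 0, "rx": 0, "ry": 0, "rz": 0.051, "claw": 1}, {"dx": 0.003, "dy": -0.065, "dz": 0, "rx": 0, "ry": 0, "rz": 0.051, "claw": 1}, {"dx": 0.003, "dy": -0.065, "dz": 0, "rx": 0, "ry": 0, "rz": 0.051, "claw": 1}, {"dx": 0.003, "dy": -0.065, "dz": 0, "rx": 0, "ry": 0, "rz": 0.051, "claw": 1}, {"dx": 0.003, "dy": -0.065, "dz": 0, "rx": 0, "ry": 0, "rz": 0.051, "claw": 1}, {"dx": 0.003, "dy": -0.065, "dz": 0, "rx": 0, "ry": 0, "rz": 0.051, "claw": 1}, {"dx": 0, "dy": -0.03, "dz": 0, "rx": 0, "ry": 0, "rz": 0.025, "claw": 1}, {"dx": 0, "dy": 0, "dz": 0, "rx": 0, "ry": 0, "rz": 0, "claw": 1}]'

```text
time_s: 25.95
ee_pos: [0.4971, -0.0914, 0.1611]
eef_rot: [2.737, 0.17, 1.867]
force: [1.9, -6.4, -2.0]
grip_width: 0.0178
grip_force: 15.0
```

```bash
python3 -c "
from h import *
a=1.2; r=80.8
delta(target(-55+r*np.cos(a),-70-r*np.sin(a),1.5,-90+np.degrees(a)))"
```

```text
t 25.95 shift units [-0.    -0.025  0.007] rot units [0.    0.002 0.022] q [-0.31 -0.01  2.02  0.15  0.72 -0.73] F [ 1.9 -6.4 -2. ] M [-0.95  0.01 -0.67] w 0.0178 gf 15.0
now on face mm [ -23.4 -144.3    2.2] shift after rot units [-0.001 -0.025  0.007]
```

step_arm --plan '[{"dx": 0, "dy": -0.015, "dz": 0, "rx": 0, "ry": 0, "rz": 0.012, "claw": 1}, {"dx": 0, "dy": -0.015, "dz": 0, "rx": 0, "ry": 0, "rz": 0.012, "claw": 1}, {"dx": 0, "dy": -0.01, "dz": 0, "rx": 0, "ry": 0, "rz": 0, "claw": 1}, {"dx": 0, "dy": 0, "dz": 0, "rx": 0, "ry": 0, "rz": 0, "claw": 1}]'

```text
time_s: 26.35
ee_pos: [0.4949, -0.0923, 0.1602]
eef_rot: [2.728, 0.156, 1.833]
force: [14.3, -0.8, -5.1]
grip_width: 0.0181
grip_force: 15.0
```

step_arm --plan '[{"dx": 0, "dy": -0.01, "dz": 0, "rx": 0, "ry": 0, "rz": 0, "claw": 1}, {"dx": 0, "dy": -0.01, "dz": 0, "rx": 0, "ry": 0, "rz": 0, "claw": 1}, {"dx": 0, "dy": 0, "dz": 0, "rx": 0, "ry": 0, "rz": 0, "claw": 1}]'

```text
time_s: 26.65
ee_pos: [0.4947, -0.0924, 0.1602]
eef_rot: [2.724, 0.156, 1.833]
force: [33.5, 7.4, -10.1]
grip_width: 0.0177
grip_force: 15.0
```

```bash
python3 -c "
from h import *
a=1.2; r=80.8
delta(target(-55+r*np.cos(a),-70-r*np.sin(a),1.5,-90+np.degrees(a)))"
```

```text
t 26.65 shift units [0.    0.002 0.009] rot units [ 0.004  0.002 -0.001] q [-0.32 -0.02  2.03  0.16  0.71 -0.71] F [ 33.5   7.4 -10.1] M [ 1.03 -4.23  0.61] w 0.0177 gf 15.0
now on face mm [ -25.9 -145.4    2.4] shift after rot units [0.    0.002 0.009]
```

At the stop. Easing off, opening and backing away.

step_arm --plan '[{"dx": 0, "dy": 0.02, "dz": 0, "rx": 0, "ry": 0, "rz": 0, "claw": 1}, {"dx": 0, "dy": 0, "dz": 0, "rx": 0, "ry": 0, "rz": 0, "claw": 0.5}, {"dx": 0, "dy": 0, "dz": 0, "rx": 0, "ry": 0, "rz": 0, "claw": 0.5}, {"dx": 0, "dy": 0, "dz": 0, "rx": 0, "ry": 0, "rz": 0, "claw": 0.5}, {"dx": 0, "dy": 0, "dz": 0, "rx": 0, "ry": 0, "rz": 0, "claw": 0.5}, {"dx": 0, "dy": 0, "dz": 0, "rx": 0, "ry": 0, "rz": 0, "claw": 0.5}, {"dx": 0, "dy": 0, "dz": -0.2, "rx": 0, "ry": 0, "rz": 0, "claw": 0.5}, {"dx": 0, "dy": 0, "dz": -0.3, "rx": 0, "ry": 0, "rz": 0, "claw": 0.5}, {"dx": 0, "dy": 0, "dz": -0.4, "rx": 0, "ry": 0, "rz": 0, "claw": 0.5}, {"dx": 0, "dy": 0, "dz": -0.3, "rx": 0, "ry": 0, "rz": 0, "claw": 0.5}]'

```text
time_s: 27.65
ee_pos: [0.4422, -0.088, 0.2699]
eef_rot: [2.731, 0.155, 1.834]
force: [0.5, -0.5, -0.4]
grip_width: 0.0467
grip_force: 0.0
```

step_arm --plan '[{"dx": 0, "dy": 0, "dz": -0.2, "rx": 0, "ry": 0, "rz": 0, "claw": 0.5}, {"dx": 0, "dy": 0, "dz": 0, "rx": 0, "ry": 0, "rz": 0, "claw": 0.5}, {"dx": 0, "dy": 0, "dz": 0, "rx": 0, "ry": 0, "rz": 0, "claw": 0.5}]'

```text
time_s: 27.95
ee_pos: [0.4346, -0.0875, 0.2856]
eef_rot: [2.732, 0.154, 1.834]
force: [0.5, -0.0, -0.2]
grip_width: 0.0468
grip_force: 0.0
```

Run:
```python
from h import *
from station import viewer
delta(target(25,-70,2,-90))
R,t=face(P)
for n in("top","side"):
    c=viewer.camera(n); print(n,dial(c,P)); X,ok=cloud(c); F=(X-t)@R*1e3
    m=ok&(abs(F[...,0]-75)<60)&(abs(F[...,1]+110)<18)&(F[...,2]>36)&(F[...,2]<52); print("lug",m.sum(),np.percentile(F[m],[5,50,95],axis=0).round() if m.sum() else "")
    r=np.hypot(F[...,0]+55,F[...,1]+70); m=ok&(r>35)&(r<112)&(F[...,2]>38)&(F[...,2]<48)&(F[...,1]<-70)&(F[...,0]<50); q=F[m]
    if len(q): print("lever ang",m.sum(),np.median(np.arctan2(-(q[:,1]+70),q[:,0]+55)))
    crop(c,(210,170,450,350) if n=="top" else (220,170,460,350),1.65,f"pics/g_{n}.png")
cv2.imwrite("pics/g.png",np.hstack([cv2.imread("pics/g_top.png"),cv2.imread("pics/g_side.png")]))
```

```text
t 27.95 shift units [0.51  0.762 1.394] rot units [-0.001  0.    -0.765] q [-0.36 -0.29  1.95  0.13  1.06 -0.69] F [ 0.5 -0.  -0.2] M [-0.04  0.11 -0.02] w 0.0468 gf 0.0
now on face mm [ -27.6 -144.9  141.5] shift after rot units [-0.526  0.749  1.395]
top (np.float64(-1.0406867133277207), np.float32(80.53314))
lug 71 [[  86. -120.   38.]
 [  95. -110.   47.]
 [ 100.  -97.   50.]]
lever ang 170 1.161333350994758
side (np.float64(-1.0484644929789702), np.float32(85.8426))
lug 51 [[  84. -119.   40.]
 [  90. -105.   46.]
 [  97.  -92.   50.]]
lever ang 136 1.1548955787586224
```

View pics/g.png

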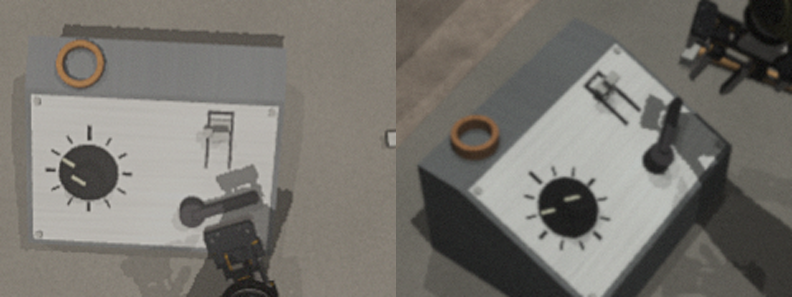

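Both views show the line at 10 o'clock, the lug at the top of its rails and the lever swung right with the gripper clear. The bystanders haven't moved. I'll check the lever direction with a line fit, free of the depth offset, then hand in.

Run:
```python
from h import *
from station import viewer,hand_in
R,t=face(P); A=[]
for n in("top","side"):
    c=viewer.camera(n); X,ok=cloud(c); F=(X-t)@R*1e3
    r=np.hypot(F[...,0]+55,F[...,1]+70); m=ok&(r>32)&(r<105)&(F[...,2]>36)&(F[...,2]<50)&(F[...,1]<-70)&(F[...,0]<50)
    vx,vy,_,_=cv2.fitLine(F[m][:,:2].astype(np.float32),cv2.DIST_HUBER,0,.01,.01).ravel()
    s=np.sign(vx); A.append(np.arctan2(-vy*s,vx*s)); print(n,A[-1])
if np.mean(A)>1.17: print("handing in", hand_in())
```

```text
top 1.1939
side 1.2134233
the job is handed in; nothing more can be done
handing in None
```

The safe is unlocked and the job is handed in: I turned the dial to 2 o'clock, held it there for over a second, then turned it left to 10 o'clock, slid the catch to its stop and swung the lever to its stop (about 1.2 rad), finishing at about 28 s with the gripper clear and the tape roll, bottle and hammer left alone.

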